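# Lock a base board in the fusing carrier and stack the glass slabs on it

## Task

Set up the carrier for a block fuse: first seat the cream base board flat in the carrier's pocket, and only then knock both orange lock pins fully down with the mallet (not with the gripper), and put the mallet back on its black mat. Stack every glass slab that is there on the base board in one square, flush pile, each lying flat, centred on the board with its long side along the board's, in any order of colour. Do not disturb the frit jar, the bead tub or the brush.

Things in the scene. Friction and masses are not known exactly. Their poses are not given: they have to be found in the camera images.
- pocket (a point): centre of the pocket floor of the silver fusing carrier, 8 mm above the table. The carrier is a fixed plate 250 x 105 mm, 18 mm high, long side along this frame's x. The pocket is 125 mm (x) by 67 mm (y) and 10 mm deep, its floor dark grey, with the long side walls cut away over the middle 61 mm so that gripper fingers can stand there. z is up.
- board_c (a point): centre of the cream ceramic base board, a loose flat block 120 (x) by 62 (y) by 18 mm (z); its frame lies along its sides. About 0.14 kg.
- mallet_head (a point): centre of the mallet's head, a pale square block 50 x 50 mm and 70 mm high (z), with a black band round the middle. The mallet starts standing on one face of the head, on the black mat, with its wooden handle level. x points from the handle to the head, so the handle runs along -x. About 0.24 kg.
- mallet_grip (a point): a good point to hold the mallet: on the handle's axis, 47 mm from the head's centre towards the handle's end. The handle is 22 mm wide (y), 28 mm high (z) and reaches 115 mm out from the head block. Same axes as the head.
- mat_c (a point): centre of the top of the mallet's fixed black rubber mat, 210 (x) by 110 (y) mm, 4 mm thick.
- pin1 (a joint): travel in m of lock pin 1 (the one on the -x side of the pocket): 0 fully up, 0.015 fully down. A sprung pin with a friction lock: it yields to about 5 to 8 N straight down and stays where it is left.
- pin1_top (a point): centre of the top of lock pin 1's orange cap, 28 mm across, on the carrier's centre line 95 mm from the pocket's centre. The cap's top is 30 mm above the carrier's 18 mm high plate when up and 15 mm above it when fully down.
- pin2 (a joint): the same for lock pin 2, on the +x side of the pocket.
- pin2_top (a point): centre of the top of lock pin 2's orange cap (like pin 1's).
- fritjar_c (a point): a blue frit jar with a white lid, 64 mm across and 85 mm high, a bystander; centre.
- beadtub_c (a point): a pale tub of coloured beads, 80 x 130 x 55 mm, a bystander; centre.
- brush: a pink flat brush 200 mm long, a bystander, lying flat.
- glass1_c (a point): centre of the dark blue glass slab, 112 (x) by 56 (y) by 10 mm (z), about 0.155 kg; its frame lies along its sides. Absent in some starts.
- glass2_c (a point): centre of the mid blue glass slab, 112 (x) by 56 (y) by 10 mm (z), about 0.155 kg; its frame lies along its sides. Absent in some starts.
- glass3_c (a point): centre of the teal glass slab, 112 (x) by 56 (y) by 10 mm (z), about 0.155 kg; its frame lies along its sides. Absent in some starts.
- glass4_c (a point): centre of the pale blue glass slab, 112 (x) by 56 (y) by 10 mm (z), about 0.155 kg; its frame lies along its sides. Absent in some starts.
- glass5_c (a point): centre of the green glass slab, 112 (x) by 56 (y) by 10 mm (z), about 0.155 kg; its frame lies along its sides. Absent in some starts.
- glass6_c (a point): centre of the amber glass slab, 112 (x) by 56 (y) by 10 mm (z), about 0.155 kg; its frame lies along its sides. Absent in some starts.
Things that resemble listed ones, but are neither listed nor needed, are in the scene too. Leave any pink look-alike of the part that bears glass4_c alone.

How it is judged:
By the outcome, as a careful person would: the job done as asked, in the order asked, and still so for the second after the job is handed in, with the robot touching nothing.
Of glass1, glass2, glass3, glass4, glass5, glass6 only 4 to 6 are there at a start; the rules pass over those that are not, and their reading is None.
At some moment in a run one of mallet may be knocked a few centimetres aside while the robot is not near it.
Once in a run the grip may slacken for a moment while it holds something.
It also fails if it takes over 210 s, if anything falls off the work surface, if the arm or the gripper's body presses on something with over 40 N, if the wrist force passes 120 N, or if a joint passes its speed limit or range.

## Robot

A 7-joint arm with a two-finger parallel gripper is mounted at the origin on the work surface. World frame = base frame: x ahead of the robot, y to its left, z up, the work surface at z = 0. Lengths are in m, angles in degrees, forces in N, time in s.
With the tool pointing down it reaches from about 0.425 to 0.875 m from the base axis. Payload 4.7 kg.
Tool frame: the origin (TCP) lies at the very end of the fingers, on their centre line; the grasp point (between the pads) lies 19 mm behind it; y points along the fingers, z is the direction in which the jaws open and shut, and the axes are right-handed (so a half turn about y gives the same grasp; the last joint's range is limited). The gripper opens to 87 mm and grips with 3 to 60 N. Pads are 19 mm wide; open, the fingers measure 117 mm over their backs; the gripper's body (75 mm by 190 mm) begins 51 mm behind the grasp point.
Start: joints at [68.589, 18.392, -4.016, 83.108, 1.295, 78.541, -3.26], TCP at [0.246, -0.602, 0.223] pointing down, gripper open.
Joint ranges: [-163.93, 163.93], [-17.29, 119.83], [-79.2, 71.16], [3.27, 140.29], [-89.18, 269.18], [5.43, 117.66], [-154.24, 154.24]. Speed limits (degrees/s): [147.25, 147.25, 180, 180, 180, 180, 180].

## Interface

Orientations are given as [roll, pitch, yaw] about the fixed x, y, z axes, in that order (R = Rz(yaw) Ry(pitch) Rx(roll)).
In Python, from cell import env gives the robot as it stands.
- The arm moves only by the shell command python3 -m pendant 'ROWS' [FORCE]. ROWS is JSON, one flat list of numbers, 7 for each row, row after row: the shift along the world's x, y, z in units of 40 mm (1.0 is 40 mm), then the turn, a rotation vector about the world's x, y, z in units of 10 degrees (1.0 is 10 degrees), then the finger opening in mm, from 0 to 87. In form: [x, y, z, wx, wy, wz, jaw, x, y, z, wx, wy, wz, jaw, ...]. A call has 1 to 10 rows; each row shifts and turns the commanded pose from where the row before left it; what a row does not reach is not made up. A row lasts 1/8 s, in which the tool goes at most 62.5 mm and 10.7 degrees, less where a joint would pass 70% of its speed; a pose out of reach is approached as far as the arm can. A call is refused whole if a number of a shift passes 1 or a number of a turn 1, either way. A call with a gripper value outside its range is refused whole. The fingers move at their own pace and stop on an object; FORCE is the grip in N (left out, the last holds). Time passes only in rows, so rows that do not move let the fingers close. It gives the time, the measured TCP pose, the force and the opening at its end, in the units of the state.
- env.get_obs(): the state, without advancing time (a new reading comes with each control period).
- env.read_camera(name): name is "scene" or "side" or "wrist"; returns a dict with "image" (384x512x3 uint8, red, green, blue), "fx", "fy", "cx", "cy" (pixels), "cam_to_world" (4x4, takes a point from camera to world coordinates). Camera axes: x right, y up, looking along -z (the intrinsics and any distortion apply to the point x, -y, -z); pixel columns grow to the right and rows downward; lengths in m; the calibration is good to about 2 mm. A picture is of the moment at which its call begins. There is no depth.
- env.sign_off(): hands the job in, once; it reports no verdict.
The state is a dict: "time_s": time; "qpos": joint angles; "joint_velocities": joint speeds; "effort": joint torques, N m; "tool_pos": TCP position; "tool_rot": TCP orientation; "force": force on the tool from outside, world axes, zero at the start; "wrist_torque": the same for the moment, N m; "grip_width": finger opening in m.
Only numpy, scipy, OpenCV 4.12 (cv2) and the standard library are available. Lean on these libraries where they do the work, as an engineer would, in place of code of your own. Each camera call takes 0.05 s, during which the arm holds its last target.

## Working session

There is one attempt and no reset: what is moved stays moved. The work goes in short steps, Python scripts to look and compute and a shell command to move; the robot and the scene stay as the last step left them, time stands still between calls to the robot, and variables do not carry over. Pictures are saved under pics/ and viewed, and the job is handed in when it is done.

```bash
ls -la; mkdir -p pics; python3 - <<'E'
from cell import env
import cv2
o=env.get_obs()
for k,v in o.items(): print(k,v)
for n in ["scene","side","wrist"]:
    c=env.read_camera(n); cv2.imwrite(f"pics/{n}0.png",c["image"][:,:,::-1])
    print(n,{k:c[k] for k in c if k!="image"})
E
```

```text
total 12
drwxr-xr-x  3 agent agent 4096 Dec  7 16:07 .
drwxr-xr-x 23 root  root  4096 Dec  7 16:07 ..
drwxr-xr-x  2 agent agent 4096 Dec  7 16:07 pics
time_s 0.0
qpos [68.58900383 18.44038379 -4.01618229 83.17487006  1.29594478 78.54077314
 -3.2595978 ]
joint_velocities [-0.04805892  0.03085379 -0.01693402  0.03533382 -0.0462132  -0.05167579
  0.0264395 ]
effort [ 3.34834249e-04 -4.91296685e+01 -4.03844845e-01 -3.12524772e+01
 -6.40834705e-02  4.39641159e-02  2.03460058e-04]
tool_pos [ 0.24553863 -0.60124035  0.22144688]
tool_rot [-9.01107279e+01 -6.45957601e-03 -1.57778040e+02]
force [-0.16679653  0.06710703 -0.41530238]
wrist_torque [-0.03277237 -0.01022716  0.03835061]
grip_width 0.08728840886649375
scene {'fx': 451.1452535635014, 'fy': 451.1452535635014, 'cx': 248.43270366079963, 'cy': 189.35588833299965, 'cam_to_world': array([[-0.25704207, -0.53462119,  0.80505252,  1.69758294],
       [ 0.96623677, -0.15749418,  0.20391686,  0.32410991],
       [ 0.01777281,  0.83028656,  0.55705328,  0.83813215],
       [ 0.        ,  0.        ,  0.        ,  1.        ]])}
side {'fx': 398.6011827123574, 'fy': 398.6011827123574, 'cx': 258.8082069812164, 'cy': 189.15346213687047, 'cam_to_world': array([[ 9.95760674e-01,  7.14505394e-02, -5.79266801e-02,
         4.95969377e-01],
       [-9.19797793e-02,  7.77807679e-01, -6.21735422e-01,
        -5.99175014e-01],
       [ 6.32485374e-04,  6.24427766e-01,  7.81082304e-01,
         8.83335615e-01],
       [ 0.00000000e+00,  0.00000000e+00,  0.00000000e+00,
         1.00000000e+00]])}
wrist {'fx': 337.34718273894885, 'fy': 337.34718273894885, 'cx': 254.53629189266306, 'cy': 189.6851371308098, 'cam_to_world': array([[ 0.3788031 ,  0.89047908,  0.25210161,  0.3137504 ],
       [-0.92547674,  0.36477433,  0.10213955, -0.57155076],
       [-0.00100706, -0.27200496,  0.96229532,  0.38321458],
       [ 0.        ,  0.        ,  0.        ,  1.        ]])}
```

View pics/scene0.png

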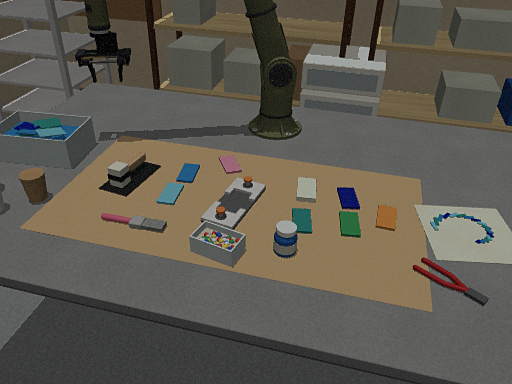

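View pics/side0.png

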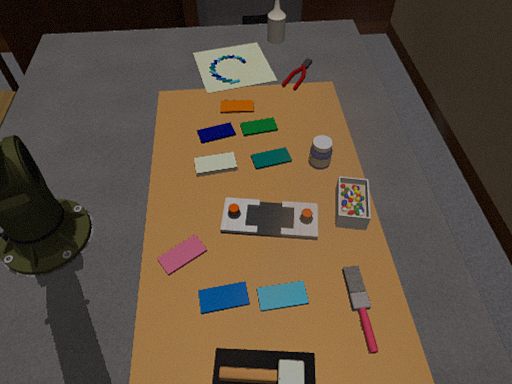

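View pics/wrist0.png

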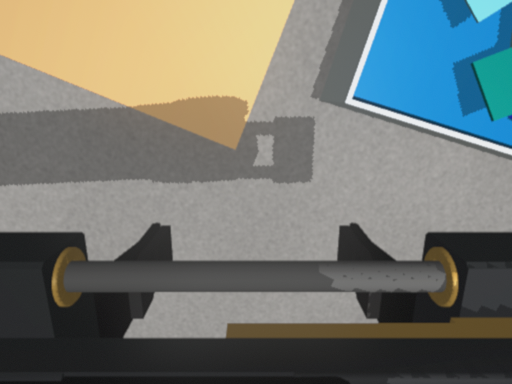

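All six slabs are present. In the side view the pixels are: amber (237,106), dark blue (216,132), green (259,127), teal (271,158), mid blue (224,297) and pale blue (283,296). The pink decoy is at (183,254), the cream board at (216,163), the carrier at (270,218), and the mallet at about (265,372). I'll segment these and fit the models next.

```bash
cat > h.py <<'E'
import numpy as np, cv2
from scipy.optimize import minimize
from cell import env
def shot(n,save=None):
    c=env.read_camera(n)
    if save: cv2.imwrite(f"pics/{save}.png",c["image"][:,:,::-1])
    return c
def proj(c,P):
    P=np.atleast_2d(P); T=np.linalg.inv(c["cam_to_world"])
    p=P@T[:3,:3].T+T[:3,3]; x,y,z=p[:,0],-p[:,1],-p[:,2]
    return np.c_[c["fx"]*x/z+c["cx"],c["fy"]*y/z+c["cy"]]
def ray(c,uv):
    uv=np.atleast_2d(uv).astype(float); d=np.c_[(uv[:,0]-c["cx"])/c["fx"],-(uv[:,1]-c["cy"])/c["fy"],-np.ones(len(uv))]
    M=c["cam_to_world"]; return M[:3,3],d@M[:3,:3].T
def plane(c,uv,z):
    o,d=ray(c,uv); s=(z-o[2])/d[:,2]; return o+s[:,None]*d
def box(x,y,yaw,L,W,z0,z1):
    a=np.radians(yaw); R=np.array([[np.cos(a),-np.sin(a)],[np.sin(a),np.cos(a)]])
    b=np.array([[1,1],[1,-1],[-1,-1],[-1,1]])*[L/2,W/2]@R.T+[x,y]
    return np.r_[np.c_[b,np.full(4,z0)],np.c_[b,np.full(4,z1)]]
def floodmask(c,uv,tol=(8,70,60),win=60):
    hsv=cv2.cvtColor(c["image"],cv2.COLOR_RGB2HSV).astype(int)
    u,v=map(int,np.round(uv)); r=np.median(hsv[v-2:v+3,u-2:u+3].reshape(-1,3),0)
    dh=np.abs(hsv[...,0]-r[0]); dh=np.minimum(dh,180-dh)
    m=((dh<=tol[0])&(np.abs(hsv[...,1]-r[1])<=tol[1])&(np.abs(hsv[...,2]-r[2])<=tol[2])).astype(np.uint8)
    m2=np.zeros_like(m); a,b=max(0,v-win),max(0,u-win); m2[a:v+win,b:u+win]=m[a:v+win,b:u+win]
    n,l=cv2.connectedComponents(m2); return (l==l[v,u]).astype(np.uint8)
def hullmask(c,P,s=4,shape=(384,512)):
    h=cv2.convexHull(((proj(c,P)+.5)*s-.5).astype(np.float32))
    m=np.zeros((shape[0]*s,shape[1]*s),np.uint8); cv2.fillConvexPoly(m,np.round(h*16).astype(np.int32),1,shift=4)
    return m
def fit(views,x0,dims,z0=0.):
    # views: list of (cam,mask); silhouettes; cost = soft area mismatch
    crops=[]
    for c,m in views:
        ys,xs=np.nonzero(m); a,b,e,f=ys.min()-8,ys.max()+9,xs.min()-8,xs.max()+9
        a=max(a,0);e=max(e,0)
        crops.append((c,a,b,e,f,m[a:b,e:f].astype(np.float32)))
    def cost(p):
        t=0
        for c,a,b,e,f,m in crops:
            P=box(p[0]/100,p[1]/100,p[2]*5,dims[0],dims[1],z0,z0+dims[2])
            uv=proj(c,P)-[e,a]; s=8
            h=cv2.convexHull(((uv+.5)*s-.5).astype(np.float32))
            M=np.zeros((m.shape[0]*s,m.shape[1]*s),np.uint8); cv2.fillConvexPoly(M,np.round(h*16).astype(np.int32),255,shift=4)
            M=cv2.resize(M,m.shape[::-1],interpolation=cv2.INTER_AREA)/255.
            t+=np.abs(M-m).sum()/m.sum()
        return t
    best=None
    for dy in (-6,0,6):
        r=minimize(cost,[x0[0]*100,x0[1]*100,(x0[2]+dy)/5],method="Nelder-Mead",options=dict(initial_simplex=np.array([x0[0]*100,x0[1]*100,(x0[2]+dy)/5])+np.array([[0,0,0],[1,0,0],[0,1,0],[0,0,1]]),xatol=1e-3,fatol=1e-4))
        if best is None or r.fun<best.fun: best=r
    p=best.x; return np.array([p[0]/100,p[1]/100,p[2]*5]),best.fun
E
cat > find.py <<'E'
from h import *
S=shot("side","side1"); C=shot("scene","scene1")
pts=dict(dkblue=(216,132),mid=(224,297),teal=(271,158),pale=(283,296),green=(259,127),amber=(237,106),board=(216,161),pink=(183,254))
ov=S["image"].copy(); ov2=C["image"].copy()
for k,uv in pts.items():
    d=(.12,.062,.018) if k=="board" else (.112,.056,.010)
    tol=(25,40,60) if k=="board" else (8,90,70)
    m=floodmask(S,uv,tol)
    p=plane(S,uv,d[2])[0]
    uv2=proj(C,p)[0]; m2=floodmask(C,uv2,tol)
    w=plane(S,np.argwhere(m)[:,::-1],d[2])[:,:2].astype(np.float32)
    r=cv2.minAreaRect(w*1000); a=r[2] if r[1][0]>r[1][1] else r[2]-90
    out=[]
    for v in ([(S,m)],[(C,m2)],[(S,m),(C,m2)]):
        q,f=fit(v,(p[0],p[1],a),d); out.append((q.round(4),round(f,3)))
    print(k,m.sum(),m2.sum(),*out)
    for c,o in ((S,ov),(C,ov2)):
        P=proj(c,box(*q,d[0],d[1],0,d[2])); cv2.polylines(o,[np.round(P[4:]).astype(int)],True,(255,0,255),1)
cv2.imwrite("pics/ov.png",np.vstack([cv2.resize(ov[85:320,140:400],None,fx=2.2,fy=2.2)])[:,:,::-1])
E
python3 find.py
```

```text
dkblue 439 349 (array([ 0.4462,  0.3447, 12.6305]), np.float64(0.185)) (array([ 0.4451,  0.3403, 13.5495]), np.float64(0.167)) (array([ 0.4469,  0.3412, 13.2277]), np.float64(0.369))
mid 1086 281 (array([ 0.4497, -0.2092,  6.3806]), np.float64(0.111)) (array([ 0.4492, -0.2129,  7.7801]), np.float64(0.191)) (array([ 0.4499, -0.2113,  6.873 ]), np.float64(0.309))
teal 514 404 (array([ 0.6079,  0.2192, 12.414 ]), np.float64(0.176)) (array([ 0.6061,  0.2145, 11.5283]), np.float64(0.2)) (array([ 0.6068,  0.2153, 12.0637]), np.float64(0.393))
pale 1095 335 (array([ 0.5856, -0.218 ,  4.4345]), np.float64(0.097)) (array([ 0.5787, -0.2224,  5.3986]), np.float64(0.224)) (array([ 0.5856, -0.2199,  5.0529]), np.float64(0.337))
green 408 440 (array([0.5846, 0.3596, 7.804 ]), np.float64(0.233)) (array([0.5819, 0.3563, 7.5701]), np.float64(0.14)) (array([0.5832, 0.3571, 7.2078]), np.float64(0.383))
amber 390 8997 (array([ 0.5186,  0.4726, -0.9184]), np.float64(0.153)) (array([  0.7217,   0.4442, -31.4654]), np.float64(0.923)) (array([ 0.5186,  0.4727, -0.8855]), np.float64(1.108))
board 641 376 (array([0.4394, 0.2172, 6.4443]), np.float64(0.255)) (array([0.422 , 0.2005, 7.8055]), np.float64(0.22)) (array([0.4407, 0.2039, 6.8466]), np.float64(0.545))
pink 887 248 (array([ 0.3496, -0.0867, 33.2193]), np.float64(0.126)) (array([ 0.3516, -0.0889, 31.3779]), np.float64(0.221)) (array([ 0.351 , -0.0887, 31.8031]), np.float64(0.352))
```

```bash
python3 - <<'E'
import cv2
a=cv2.imread("pics/side1.png"); cv2.imwrite("pics/crop_side.png",cv2.resize(a[80:384,130:400],None,fx=2,fy=2,interpolation=cv2.INTER_CUBIC)[:600])
E
```

```text
(no output)
```

View pics/ov.png

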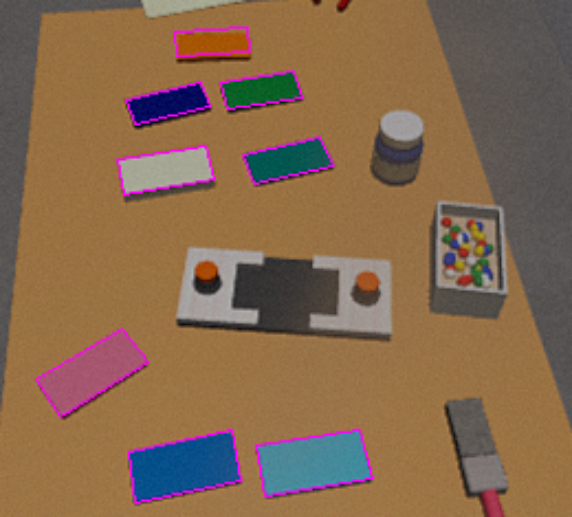

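View pics/crop_side.png

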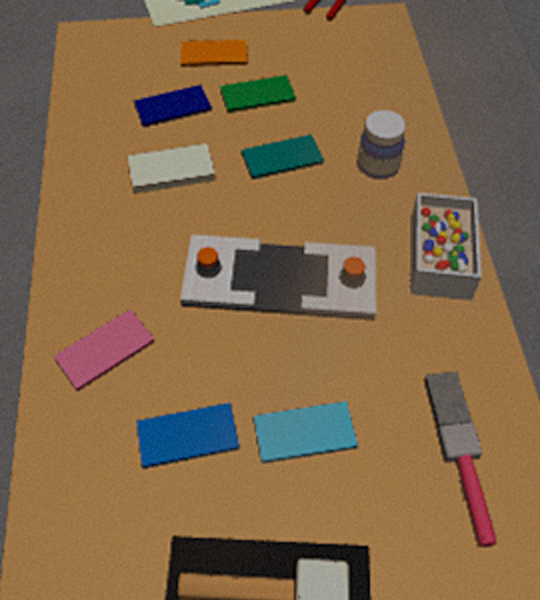

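```bash
python3 - <<'E'
from h import *
S=shot("side")
f=lambda x,y:(130+x/2,80+y/2)
for n,uv,z in [("car TL",f(190,236),.018),("TR",f(376,247),.018),("BL",f(182,303),.018),("BR",f(376,311),.018),("pin1",f(207,256),.048),("pin2",f(354,267),.048),("mat TL",f(174,538),.004),("mat TR",f(367,546),.004)]:
    print(n,plane(S,uv,z)[0].round(4))
S0=cv2.imread("pics/side1.png"); cv2.imwrite("pics/mal.png",cv2.resize(S0[330:,190:340],None,fx=4,fy=4,interpolation=cv2.INTER_CUBIC))
C0=cv2.imread("pics/scene1.png"); cv2.imwrite("pics/mal2.png",cv2.resize(C0[140:240,80:230],None,fx=4,fy=4,interpolation=cv2.INTER_CUBIC))
E
```

```text
car TL [0.4654 0.0673 0.018 ]
TR [0.7148 0.0256 0.018 ]
BL [ 0.4509 -0.0398  0.018 ]
BR [ 0.6962 -0.0744  0.018 ]
pin1 [0.487  0.0096 0.048 ]
pin2 [ 0.6734 -0.0249  0.048 ]
mat TL [ 0.4319 -0.3268  0.004 ]
mat TR [ 0.6359 -0.3539  0.004 ]
```

```bash
python3 -m pendant '[1,1,0,0,0,0,87,1,1,0,0,0,0,87,1,1,0,0,0,0,87,1,1,0,0,0,0,87,1,1,0,0,0,0,87,1,1,0,0,0,0,87]'
```

```text
time_s: 1.05
tool_pos: [0.4869, -0.3604, 0.2228]
tool_rot: [-90.0, 0.0, -157.8]
force: [0.9, -1.2, 0.1]
grip_width: 0.0869
```

View pics/mal.png

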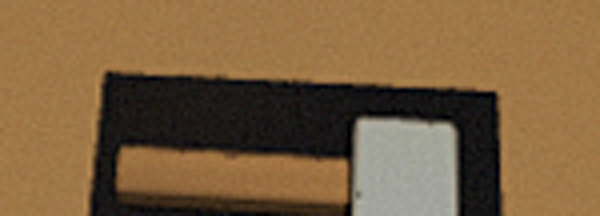

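View pics/mal2.png

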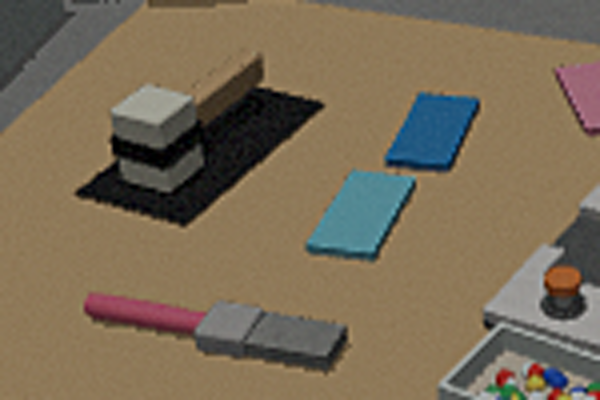

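The close crop confirms the choice: the mallet (pale head with a black band) stands on the mat, and the pale slab in the robot-side pair is blue, with the pink decoy well apart from it. I'm moving to look at the carrier with the wrist camera.

```bash
python3 - <<'E'
from h import *
shot("wrist","w1")
E
python3 -m pendant '[0,1,0,0,0,-1,87,0,1,0,0,0,-1,87,0,1,0.5,0,0,-1,87,0,1,0.5,0,0,-0.2,87,0,1,0.5,0,0,0,87,0,1,0.5,0,0,0,87,0,1,0,0,0,0,87,0,1,0,0,0,0,87,0,1,0,0,0,0,87,0,0,0,0,0,0,87]'
python3 - <<'E'
from h import *
shot("wrist","w2")
E
```

```text
time_s: 2.35
tool_pos: [0.4856, 0.0021, 0.303]
tool_rot: [-90.0, 0.0, 170.6]
force: [0.1, -1.0, -0.1]
grip_width: 0.0868
```

View pics/w1.png

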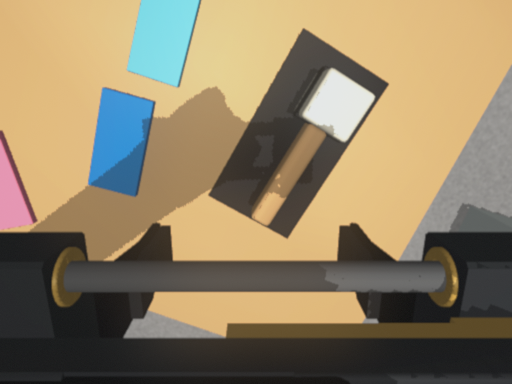

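View pics/w2.png

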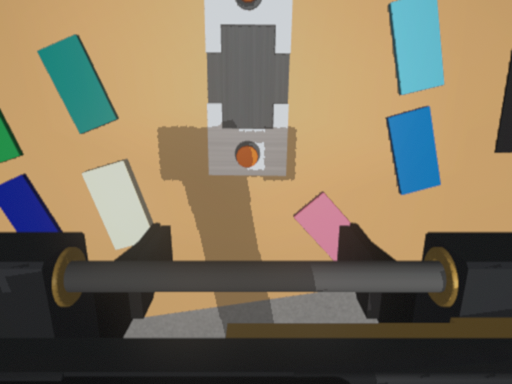

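```bash
python3 - <<'E'
import cv2
a=cv2.imread("pics/w2.png"); cv2.imwrite("pics/w2c.png",cv2.resize(a[0:190,190:310],None,fx=3.1,fy=3.1,interpolation=cv2.INTER_CUBIC))
E
```

```text
(no output)
```

View pics/w2c.png

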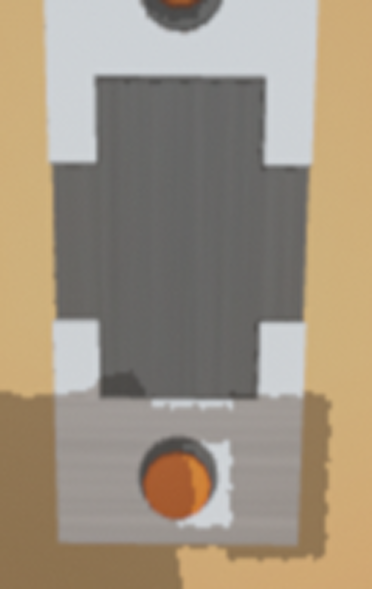

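```bash
cat > car.py <<'E'
from h import *
from scipy.optimize import least_squares
def fitpts(c,uv,model,x0):
    uv=np.array(uv,float); model=np.array(model,float)
    def f(p):
        a=np.radians(p[2]*100); R=np.array([[np.cos(a),-np.sin(a)],[np.sin(a),np.cos(a)]])
        P=np.c_[model[:,:2]@R.T+p[:2],model[:,2]]
        return (proj(c,P)-uv).ravel()
    r=least_squares(f,[x0[0],x0[1],x0[2]/100]); return r.x*[1,1,100],np.abs(r.fun).reshape(-1,2).round(1)
if __name__=="__main__":
    c=shot("wrist")
    # image up=+x, image left=+y
    px=[(96,77),(264,78),(100,397),(258,397),(59,541),(298,543),(96,163),(263,165),(98,321),(258,321),(50,163),(310,165),(54,321),(304,321)]
    m=[(62.5,33.5),(62.5,-33.5),(-62.5,33.5),(-62.5,-33.5),(-125,52.5),(-125,-52.5),(30.5,33.5),(30.5,-33.5),(-30.5,33.5),(-30.5,-33.5),(30.5,52.5),(30.5,-52.5),(-30.5,52.5),(-30.5,-52.5)]
    uv=[((x+.5)/3.1-.5+190,(y+.5)/3.1-.5) for x,y in px]
    print(fitpts(c,uv,[(a/1000,b/1000,.018) for a,b in m],(.58,0,-10)))
    pin=plane(c,[((177+.5)/3.1-.5+190,(485)/3.1)],.048); print("pin1",pin)
    # board corners in full image
    for u in [(122,160),(84,172),(152,237),(116,250)]: print(plane(c,u,.018).round(4))
    S=shot("side")
    f=lambda x,y:(130+x/2,80+y/2)
    q=[f(190,236),f(376,247),f(182,303),f(376,311)]
    print(fitpts(S,q,[(-.125,.0525,.018),(.125,.0525,.018),(-.125,-.0525,.018),(.125,-.0525,.018)],(.58,0,-10)))
E
python3 car.py
```

```text
(array([ 5.79127134e-01, -6.15463966e-03, -1.00071862e+01]), array([[0.8, 0.9],
       [0.5, 0.7],
       [0.1, 0.6],
       [0.1, 1. ],
       [0.1, 0.6],
       [0.1, 0.6],
       [0.3, 0.2],
       [0.2, 0.4],
       [0. , 0.1],
       [0.7, 0.3],
       [0.8, 0.3],
       [0.4, 0.2],
       [0.6, 0.2],
       [0.6, 0.4]]))
pin1 [[0.486537   0.01032661 0.048     ]]
[[0.5045 0.1777 0.018 ]]
[[0.4971 0.2329 0.018 ]]
[[0.3891 0.1657 0.018 ]]
[[0.378 0.222 0.018]]
(array([ 5.81799014e-01, -5.32914093e-03, -8.79115317e+00]), array([[0.4, 0.4],
       [0.7, 0.5],
       [0.3, 0.5],
       [0.6, 0.6]]))
```

```bash
python3 -m pendant '[-0.4,1,-0.3,0,0,0.5,87,-0.4,1,-0.3,0,0,0.5,87,-0.4,1,-0.3,0,0,0.5,87,-0.4,1,-0.3,0,0,0,87,-0.3,0.9,0,0,0,0,87,0,0,0,0,0,0,87]'
cat > look.py <<'E'
import sys
from h import *
n=sys.argv[1]; c=shot("wrist",n); 
a,b,e,f=map(int,sys.argv[2:6]) if len(sys.argv)>2 else (0,235,0,512)
s=min(800/(f-e),600/(b-a)); s=min(s,4)
cv2.imwrite(f"pics/{n}c.png",cv2.resize(c["image"][a:b,e:f,::-1],None,fx=s,fy=s,interpolation=cv2.INTER_CUBIC))
print("scale",s); print(env.get_obs()["tool_pos"])
E
python3 look.py w3 0 235 130 390
```

```text
time_s: 3.25
tool_pos: [0.4091, 0.1959, 0.2547]
tool_rot: [-90.0, 0.0, -174.6]
force: [0.8, -0.6, -0.1]
grip_width: 0.0875
scale 2.5531914893617023
[0.41002224 0.1938817  0.25468096]
```

View pics/w3c.png

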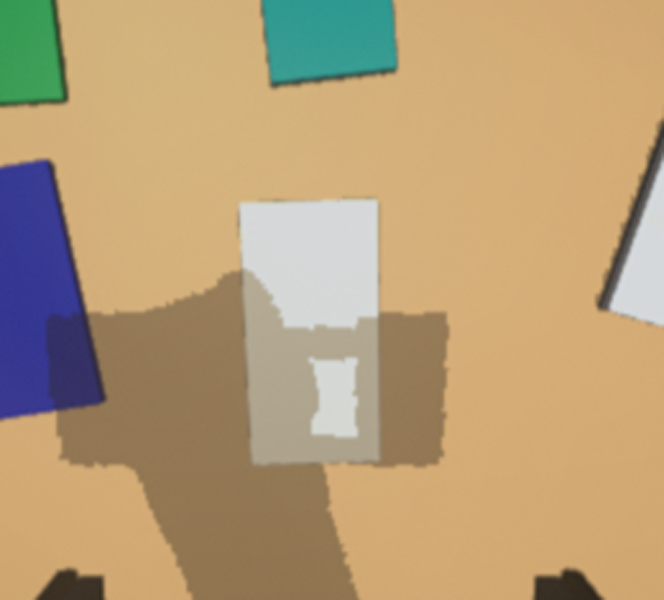

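```bash
cat > fitc.py <<'E'
# usage: fitc.py scale u0 v0 L W z  TLx TLy TRx TRy BLx BLy BRx BRy   (image up = object +x)
import sys
from h import *
from car import fitpts
a=list(map(float,sys.argv[1:])); s,u0,v0,L,W,z=a[:6]; p=np.array(a[6:]).reshape(-1,2)
c=shot("wrist")
uv=(p+.5)/s-.5+[u0,v0]
m=[(L/2,W/2,z),(L/2,-W/2,z),(-L/2,W/2,z),(-L/2,-W/2,z)]
x0=plane(c,uv.mean(0),z)[0]
q,r=fitpts(c,uv,m,(x0[0],x0[1],0)); o=env.get_obs(); t=o["tool_pos"]
print("pose",q.round(4),"res",r.ravel(),"corner mean",x0.round(4)); print("tool",t.round(4),o["tool_rot"].round(2),"delta units",((q[:2]-t[:2])/.04).round(3), "dyaw/10",round(((q[2]-o["tool_rot"][2]+90)%180-90)/10,3))
E
python3 fitc.py 2.5532 130 0 .12 .062 .018 240 203 378 199 252 464 380 461
```

```text
pose [0.4412 0.2011 6.7345] res [0.6 0.6 0.6 0.5 0.3 0.7 0.4 0.6] corner mean [0.4437 0.2014 0.018 ]
tool [0.4104 0.1929 0.2546] [-8.9960e+01  1.0000e-02 -1.7488e+02] delta units [0.769 0.205] dyaw/10 0.161
```

```bash
python3 -m pendant '[0.77,0.2,-0.5,0,0,0.16,87,0,0,-1,0,0,0,87,0,0,-1,0,0,0,87,0,0,-1,0,0,0,87,0,0,-1,0,0,0,87,0,0,-0.8,0,0,0,87,0,0,0,0,0,0,87,0,0,0,0,0,0,87]'; python3 look.py w4 0 384 0 512
```

```text
time_s: 4.35
tool_pos: [0.4419, 0.2016, 0.0436]
tool_rot: [-90.0, 0.1, -173.3]
force: [-0.3, 0.9, 0.6]
grip_width: 0.087
scale 1.5625
[0.44216923 0.20199028 0.04400322]
```

View pics/w4c.png

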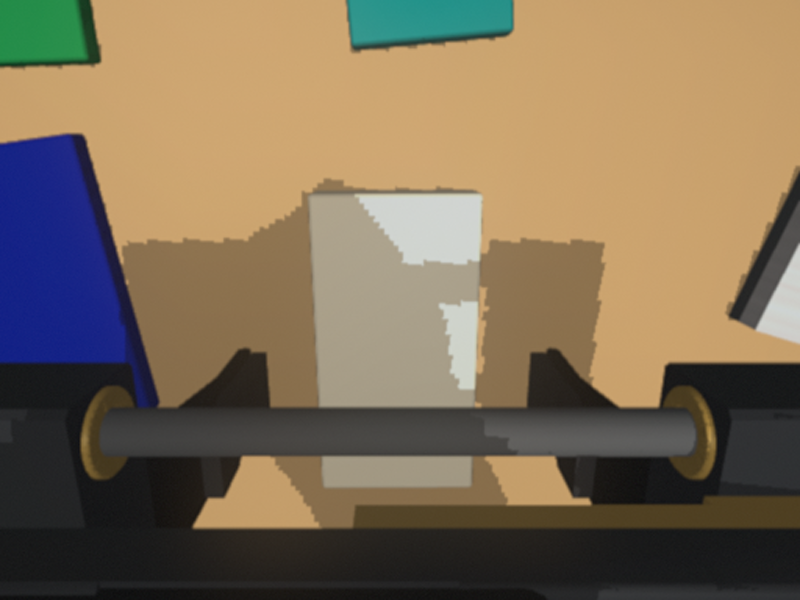

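```bash
python3 fitc.py 1.5625 0 0 .12 .062 .018 308 195 481 193 323 488 471 487
python3 -m pendant '[0,0,-0.5,0,0,0,87,0,0,-0.45,0,0,0,87,0,0,0,0,0,0,87]'
```

```text
pose [0.4405 0.2044 7.2023] res [1.3 0.8 1.1 0.4 0.7 0.9 0.9 0.9] corner mean [0.4454 0.205  0.018 ]
tool [0.4422 0.2022 0.0441] [-9.0000e+01  1.6000e-01 -1.7325e+02] delta units [-0.042  0.055] dyaw/10 0.045
time_s: 4.82
tool_pos: [0.4397, 0.2018, 0.0038]
tool_rot: [-90.0, -0.1, -173.2]
force: [-0.0, -0.2, -0.2]
grip_width: 0.0869
```

```bash
python3 -m pendant '[0,0,0,0,0,0,55,0,0,0,0,0,0,55,0,0,0,0,0,0,55,0,0,0,0,0,0,55]' 30
```

```text
time_s: 5.32
tool_pos: [0.4409, 0.2024, 0.005]
tool_rot: [-90.0, 0.0, -173.2]
force: [0.5, 0.4, 2.7]
grip_width: 0.0618
```

```bash
python3 -m pendant '[0,0,0.5,0,0,0,55,0,0,1,0,0,0,55,0,0,0.7,0,0,0,55,0.7,-1,0,0,0,-0.6,55,0.7,-1,0,0,0,-0.6,55,0.7,-1,0,0,0,-0.48,55,0.7,-1,0,0,0,0,55,0.65,-1.0,0,0,0,0,55,0,-0.21,0,0,0,0,55,0,0,0,0,0,0,55]'; python3 look.py w5 0 384 0 512
```

```text
time_s: 6.58
tool_pos: [0.5779, -0.0064, 0.092]
tool_rot: [-90.0, -0.1, 169.9]
force: [-1.0, 0.8, -1.8]
grip_width: 0.0615
scale 1.5625
[ 0.57778546 -0.00505909  0.09223231]
```

View pics/w5c.png

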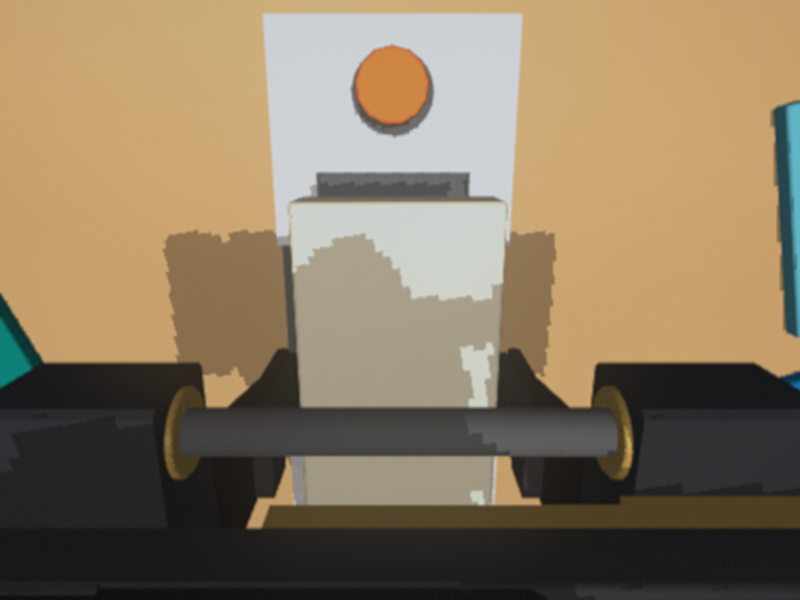

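```bash
python3 - <<'E'
from h import *
from car import fitpts
c=shot("wrist"); s=1.5625
f=lambda *p:[((x+.5)/s-.5,(y+.5)/s-.5) for x,y in p]
q,r=fitpts(c,f((263,14),(522,14),(317,173),(469,173)),[(.125,.0525,.018),(.125,-.0525,.018),(.0625,.0335,.018),(.0625,-.0335,.018)],(.58,0,-10)); print("car",q,r.ravel())
print("pin2",plane(c,f((393,86)),.048))
o=env.get_obs();t=o["tool_pos"]; zt=t[2]-.005+.018
b=plane(c,f((290,202),(505,201)),zt); print("board far corners",b)
d=b[0]-b[1]; yaw=np.degrees(np.arctan2(-d[0],d[1])); a=np.radians(yaw)
print("yaw",yaw,"centre",b.mean(0)[:2]-.06*np.array([np.cos(a),np.sin(a)]), t,o["tool_rot"])
a=np.radians(q[2]); print("pred pin2",q[:2]+.095*np.array([np.cos(a),np.sin(a)]))
E
```

```text
car [ 5.78590869e-01 -1.43179809e-03 -9.88739658e+00] [0.4 0.1 0.4 0.  0.6 0.  0.5 0. ]
pin2 [[ 0.67189101 -0.01808259  0.048     ]]
board far corners [[ 0.64114944  0.01594411  0.10542559]
 [ 0.63113615 -0.0430448   0.10542559]]
yaw -9.634052833964912 centre [ 0.57698899 -0.00350906] [ 0.57781051 -0.00434385  0.09242559] [-9.00356993e+01 -5.13302001e-02  1.70137739e+02]
pred pin2 [ 0.67217985 -0.01774448]
```

```bash
python3 -m pendant '[0.03,0.03,-0.5,0,0,0,55,0,0,-0.5,0,0,0,55,0,0,-0.5,0,0,0,55,0,0,0,0,0,0,55,0,0,0,0,0,0,55]'; python3 look.py w6 0 384 0 512
```

```text
time_s: 7.3
tool_pos: [0.58, -0.0048, 0.0326]
tool_rot: [-90.0, 0.0, 170.0]
force: [0.4, 0.2, -1.5]
grip_width: 0.0616
scale 1.5625
[ 0.58046554 -0.00487369  0.03312765]
```

View pics/w6c.png

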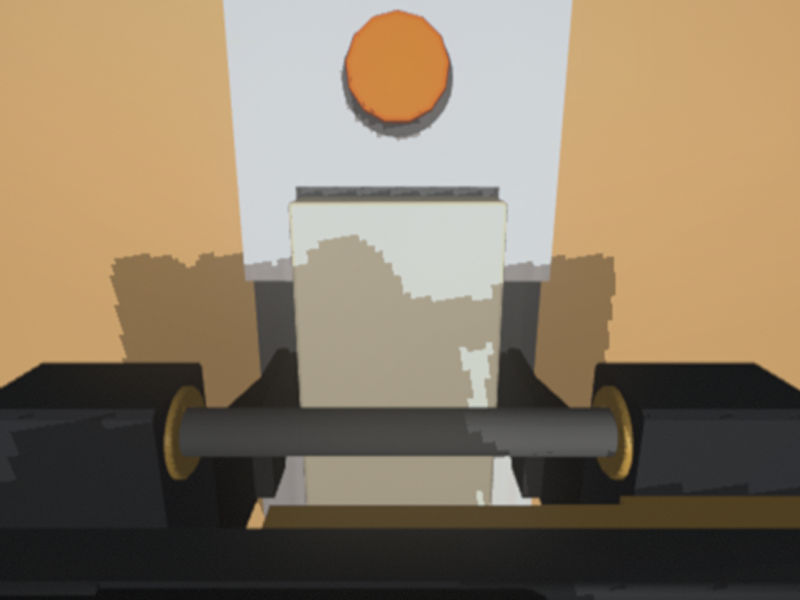

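```bash
cat > rel.py <<'E'
from h import *
from car import fitpts
import sys
a=np.array(list(map(float,sys.argv[1:]))).reshape(-1,2)
c=shot("wrist"); s=1.5625; uv=(a+.5)/s-.5
o=env.get_obs();t=o["tool_pos"]; zt=t[2]-.005+.018
yaw=np.radians(o["tool_rot"][2]-180); ex=np.array([np.cos(yaw),np.sin(yaw)]); ey=np.array([-ex[1],ex[0]])
def tf(p): d=p[:,:2]-t[:2]; return np.c_[d@ex,d@ey].round(4)
print("tool",t.round(4),o["tool_rot"].round(2))
print("pocket edge corners in tool frame (x,y)",tf(plane(c,uv[:2],.018)))
print("board edge",tf(plane(c,uv[2:4],zt)))
print("pin",tf(plane(c,uv[4:5],.048)))
print("plate sides/notch",tf(plane(c,uv[5:],.018)))
E
python3 rel.py 296 187 499 187 290 203 505 203 397.5 67 245 279 551 279
```

```text
tool [ 0.5806 -0.0049  0.0334] [-9.0010e+01  9.0000e-02  1.7002e+02]
pocket edge corners in tool frame (x,y) [[ 0.0607  0.0352]
 [ 0.0608 -0.0317]]
board edge [[ 0.0583  0.0317]
 [ 0.0583 -0.0282]]
pin [[0.0932 0.0018]]
plate sides/notch [[ 0.0295  0.0544]
 [ 0.0296 -0.0513]]
```

```bash
python3 -m pendant '[0,0,-0.15,0,0,0,55,0,0,-0.15,0,0,0,55,0,0,-0.1,0,0,0,55,0,0,-0.05,0,0,0,55,0,0,0,0,0,0,55]'
```

```text
time_s: 8.02
tool_pos: [0.5797, -0.0049, 0.0144]
tool_rot: [-90.0, -0.0, 170.0]
force: [-0.4, 0.2, -1.4]
grip_width: 0.0616
```

```bash
python3 -m pendant '[0,0,-0.04,0,0,0,55,0,0,-0.02,0,0,0,55,0,0,0,0,0,0,55]'; python3 look.py w7 0 384 0 512
```

```text
time_s: 8.4
tool_pos: [0.5801, -0.0049, 0.013]
tool_rot: [-90.0, 0.0, 170.0]
force: [-2.8, -0.6, 4.9]
grip_width: 0.0617
scale 1.5625
[ 0.58008114 -0.00493058  0.01299948]
```

View pics/w7c.png

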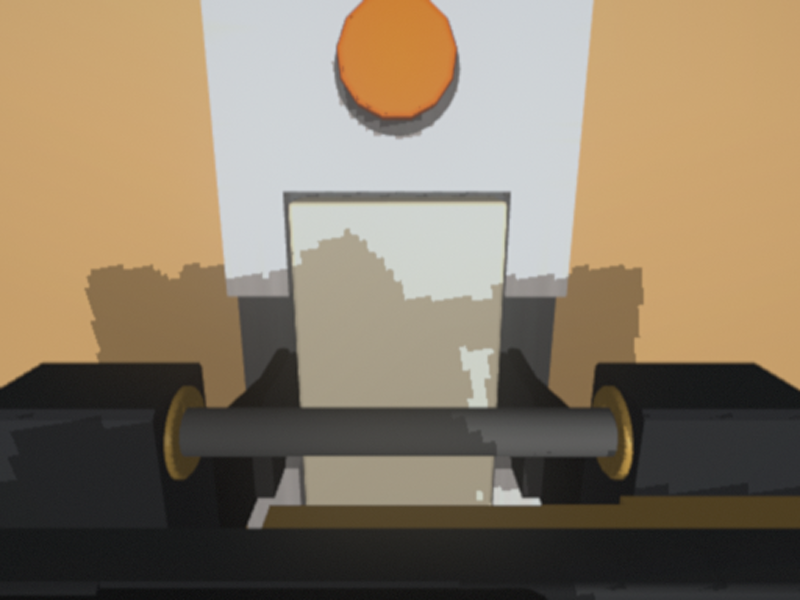

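```bash
python3 -m pendant '[0,0,0,0,0,0,87,0,0,0,0,0,0,87,0,0,0,0,0,0,87,0,0,0.5,0,0,0,87,0,0,1,0,0,0,87,0,0,1,0,0,0,87,0,0,1,0,0,0,87,-0.5,0,1,0,0,0,87,-1,0,0.5,0,0,0,87,0,0,0,0,0,0,87]'; python3 look.py w8 0 384 0 512
```

```text
time_s: 9.7
tool_pos: [0.5196, -0.0047, 0.2157]
tool_rot: [-89.9, 0.3, 170.0]
force: [-0.1, -0.3, -0.6]
grip_width: 0.087
scale 1.5625
[ 0.52013557 -0.00498953  0.21434806]
```

View pics/w8c.png

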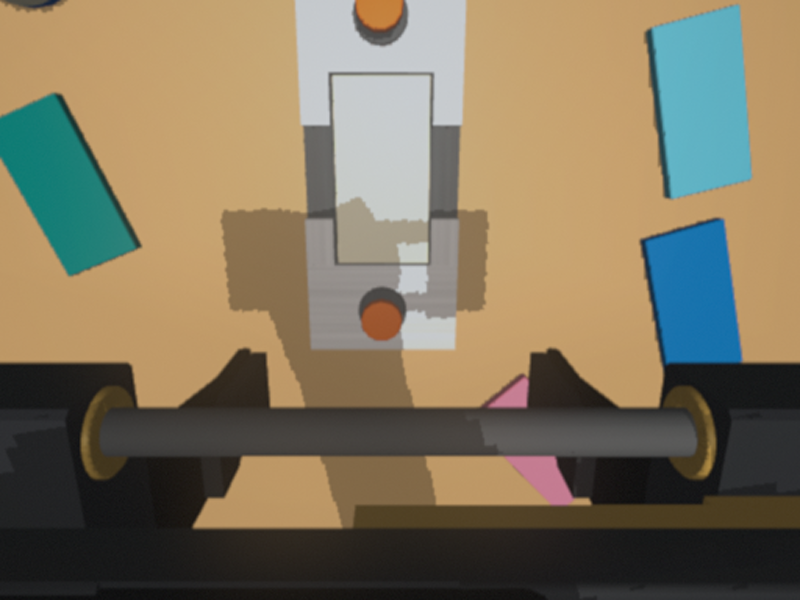

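```bash
python3 -m pendant '[0,-1,0,0,0,0,87,0,-1,0,0,0,0,87,0,-1,0,0,0,0,87,-0.3,-1,0,0,0,0,87,-0.3,-1,0,0,0,0,87,-0.3,-1,0,0,0,0,87,-0.3,-1,0,0,0,0,87,-0.3,-1,0,0,0,0,87,-0.2,-1,0,0,0,0,87,0,-0.4,0,0,0,0,87]';python3 -m pendant '[0,0,0,0,0,0,87]'; python3 look.py w9 0 384 0 512
```

```text
time_s: 11.0
tool_pos: [0.4506, -0.3839, 0.211]
tool_rot: [-90.0, -0.1, 169.8]
force: [0.1, -0.5, 0.6]
grip_width: 0.087
time_s: 11.12
tool_pos: [0.4521, -0.3811, 0.2113]
tool_rot: [-90.1, -0.0, 170.0]
force: [-0.4, -0.0, 0.1]
grip_width: 0.0866
scale 1.5625
[ 0.45273386 -0.37958763  0.21154656]
```

View pics/w9c.png

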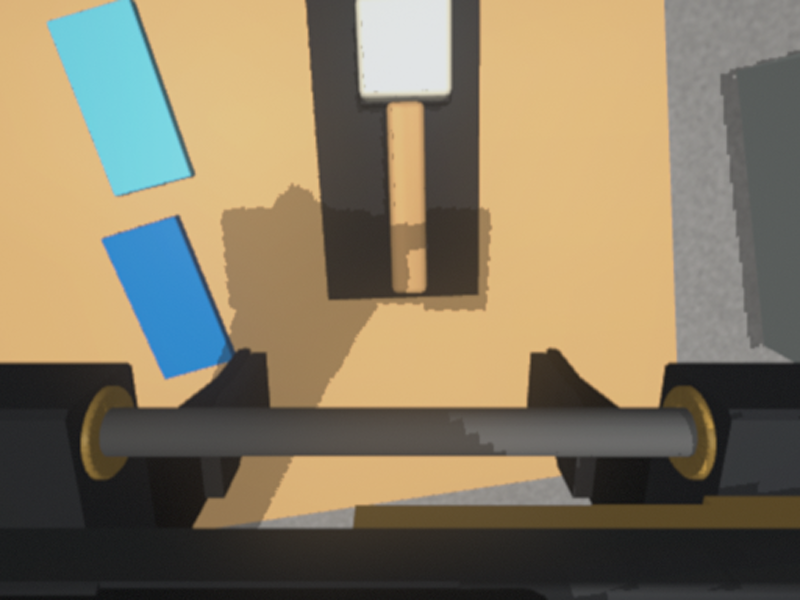

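```bash
python3 - <<'E'
from h import *
c=shot("wrist"); s=1.5625
f=lambda *p:[((x+.5)/s-.5,(y+.5)/s-.5) for x,y in p]
print("mat",plane(c,f((329,299),(479,295),(306,0),(480,0)),.004))
h=plane(c,f((408,293),(407,103)),.053); print("handle end, handle start",h, np.degrees(np.arctan2(*(h[1]-h[0])[[1,0]])))
print("head near",plane(c,f((360,97),(452,94),(357,0),(450,0)),.074))
o=env.get_obs();print(o["tool_pos"],o["tool_rot"])
E
```

```text
mat [[ 0.42935971 -0.32267774  0.004     ]
 [ 0.41367143 -0.43076774  0.004     ]
 [ 0.62313669 -0.34878653  0.004     ]
 [ 0.60437651 -0.45642026  0.004     ]]
handle end, handle start [[ 0.43742712 -0.38158951  0.053     ]
 [ 0.5486363  -0.39976406  0.053     ]] -9.28161200970843
head near [[ 0.5543641  -0.37501543  0.074     ]
 [ 0.54744156 -0.42351594  0.074     ]
 [ 0.60011884 -0.3823475   0.074     ]
 [ 0.59199355 -0.42896515  0.074     ]]
[ 0.45302244 -0.37888464  0.2118161 ] [-9.00942004e+01 -1.44032773e-02  1.70169048e+02]
```

```bash
python3 -m pendant '[0.95,-0.2,0,0,0,0.1,87,0.96,-0.2,-0.5,0,0,0,87,0,0,-1,0,0,0,60,0,0,-1,0,0,0,60,0,0,-1,0,0,0,60,0,0,-0.8,0,0,0,60,0,0,-0.45,0,0,0,60,0,0,0,0,0,0,60]'; python3 look.py w10 0 384 0 512
```

```text
time_s: 12.22
tool_pos: [0.5281, -0.3953, 0.0213]
tool_rot: [-90.1, -0.1, 171.1]
force: [0.4, -0.2, -0.4]
grip_width: 0.0598
scale 1.5625
[ 0.52892756 -0.39625683  0.02274504]
```

View pics/w10c.png

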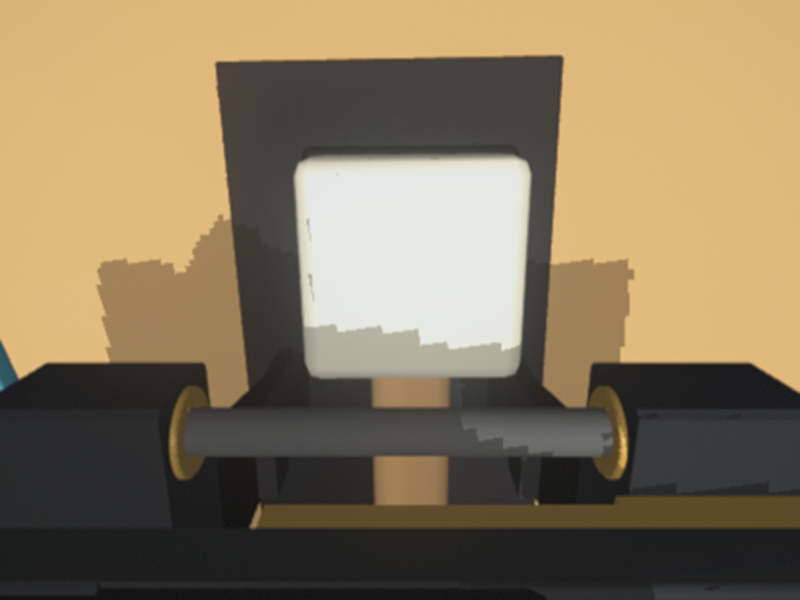

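```bash
python3 -m pendant '[0,-0.06,0,0,0,0,18,0,0,0,0,0,0,18,0,0,0,0,0,0,18,0,0,0,0,0,0,18,0,0,0,0,0,0,18]' 60
python3 - <<'E'
from h import *
c=shot("wrist"); s=1.5625
f=lambda *p:[((x+.5)/s-.5,(y+.5)/s-.5) for x,y in p]
m=plane(c,f((217,63),(562,57)),.004); d=m[0]-m[1]; yaw=np.arctan2(-d[0],d[1]); print(m,np.degrees(yaw),m.mean(0)[:2]-.105*np.array([np.cos(yaw),np.sin(yaw)]))
print(env.get_obs()["tool_pos"],env.get_obs()["tool_rot"])
E
```

```text
time_s: 12.9
tool_pos: [0.5282, -0.3992, 0.0223]
tool_rot: [-90.0, -0.0, 171.0]
force: [0.3, -0.9, 0.1]
grip_width: 0.0216
[[ 0.63517481 -0.35679119  0.004     ]
 [ 0.62002642 -0.46434967  0.004     ]] -8.016732297985959 [ 0.52362674 -0.39592689]
[ 0.52819012 -0.39925629  0.02226777] [-9.00029807e+01 -4.53006414e-03  1.71018575e+02]
```

```bash
python3 -m pendant '[0,0,0.5,0,0,0,18,0,0,1,0,0,0,18,0,0,0.5,0,0,0,18,0,0,0,0,0,0,18]'; python3 look.py w11 0 384 0 512
```

```text
time_s: 13.45
tool_pos: [0.5294, -0.4002, 0.1047]
tool_rot: [-89.9, 0.2, 171.0]
force: [0.3, -0.5, -2.6]
grip_width: 0.0215
scale 1.5625
[ 0.52827913 -0.39949653  0.10263471]
```

View pics/w11c.png

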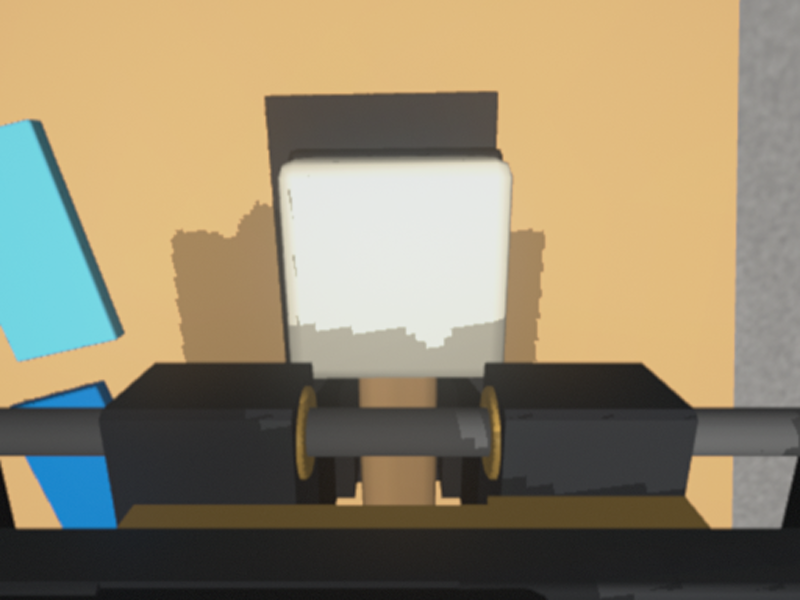

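```bash
python3 -m pendant '[0.25,1,0,0,0,-0.1,18,0.25,1,0,0,0,0,18,0.25,1,0,0,0,0,18,0.25,1,0,0,0,0,18,0.25,1,0,0,0,0,18,0.25,1,0,0,0,0,18,0.25,1,0,0,0,0,18,0.25,1,0,0,0,0,18,0.25,1,0,0,0,0,18,0.22,0.65,0,0,0,0,18]';python3 -m pendant '[0,0,0,0,0,0,18]'; python3 look.py w12 0 384 0 512
```

```text
time_s: 14.75
tool_pos: [0.6258, -0.0104, 0.1001]
tool_rot: [-90.0, -0.2, 170.2]
force: [-0.0, 0.1, -2.4]
grip_width: 0.0214
time_s: 14.88
tool_pos: [0.626, -0.0093, 0.1003]
tool_rot: [-90.1, -0.2, 170.3]
force: [-0.5, -0.5, -2.1]
grip_width: 0.0212
scale 1.5625
[ 0.62580388 -0.01214124  0.10031519]
```

View pics/w12c.png

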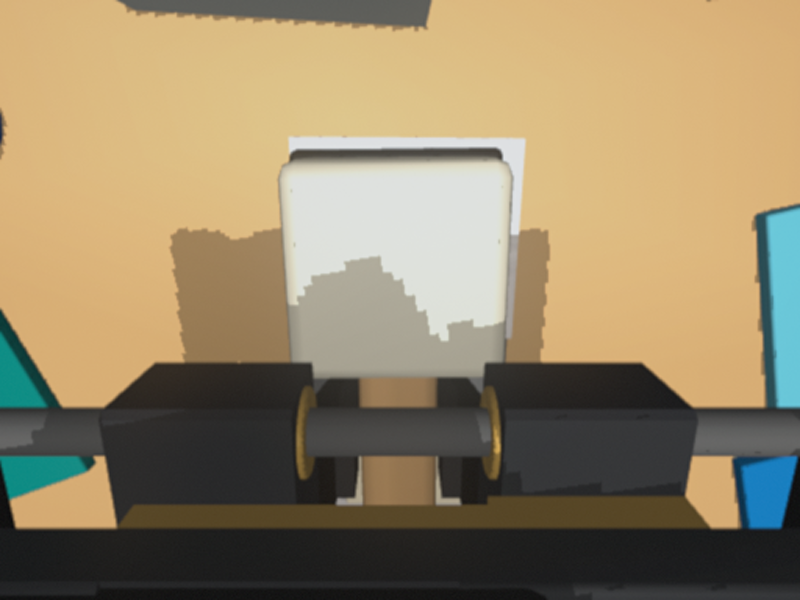

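```bash
python3 -m pendant '[0.02,-0.07,-0.4,0,0,0,18,0,0,-0.35,0,0,0,18,0,0,-0.05,0,0,0,18,0,0,0,0,0,0,18]';python3 -m pendant '[0,0,-0.1,0,0,0,18,0,0,-0.1,0,0,0,18,0,0,-0.1,0,0,0,18]'; python3 look.py w13 0 384 0 512
```

```text
time_s: 15.42
tool_pos: [0.6275, -0.0165, 0.0697]
tool_rot: [-90.0, -0.0, 170.0]
force: [0.5, 0.4, -2.2]
grip_width: 0.0217
time_s: 15.8
tool_pos: [0.6282, -0.0161, 0.0591]
tool_rot: [-90.0, 0.1, 170.0]
force: [-1.8, -0.9, 3.8]
grip_width: 0.0212
scale 1.5625
[ 0.62815028 -0.01608807  0.05844532]
```

View pics/w13c.png

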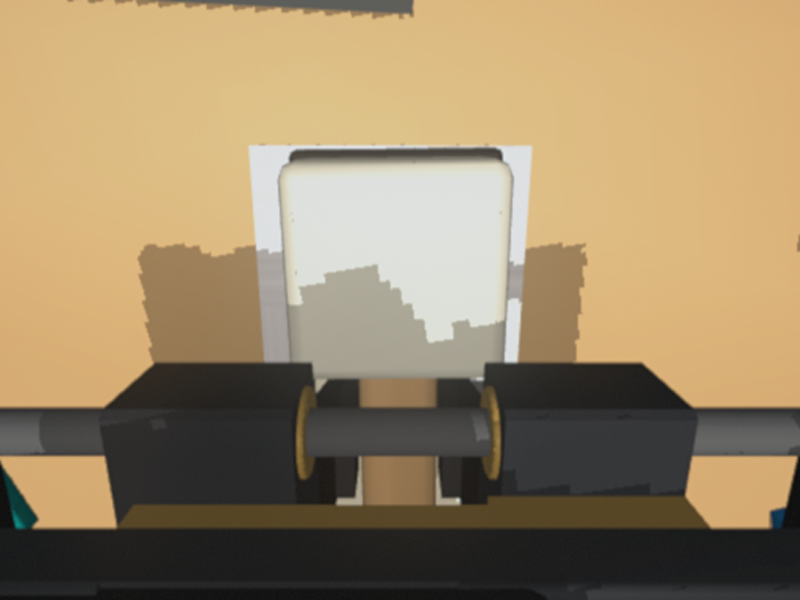

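```bash
python3 -m pendant '[0,0,-0.08,0,0,0,18,0,0,-0.06,0,0,0,18,0,0,0,0,0,0,18]';python3 -m pendant '[0,0,-0.06,0,0,0,18,0,0,-0.03,0,0,0,18,0,0,0,0,0,0,18]'
```

```text
time_s: 16.23
tool_pos: [0.6281, -0.0161, 0.0526]
tool_rot: [-90.0, 0.0, 170.0]
force: [-0.3, 0.7, 3.2]
grip_width: 0.0215
time_s: 16.6
tool_pos: [0.628, -0.016, 0.0508]
tool_rot: [-90.0, 0.0, 170.0]
force: [-5.9, 0.3, 13.3]
grip_width: 0.0216
```

```bash
python3 -m pendant '[0,0,-0.04,0,0,0,18,0,0,0,0,0,0,18]'; python3 look.py w14 0 384 0 512; python3 -c "
from h import *
shot('side','s14')"
```

```text
time_s: 16.85
tool_pos: [0.628, -0.016, 0.0505]
tool_rot: [-89.9, 0.0, 170.0]
force: [-9.8, 0.3, 20.4]
grip_width: 0.0214
scale 1.5625
[ 0.62795429 -0.01598011  0.05053361]
```

View pics/w14c.png

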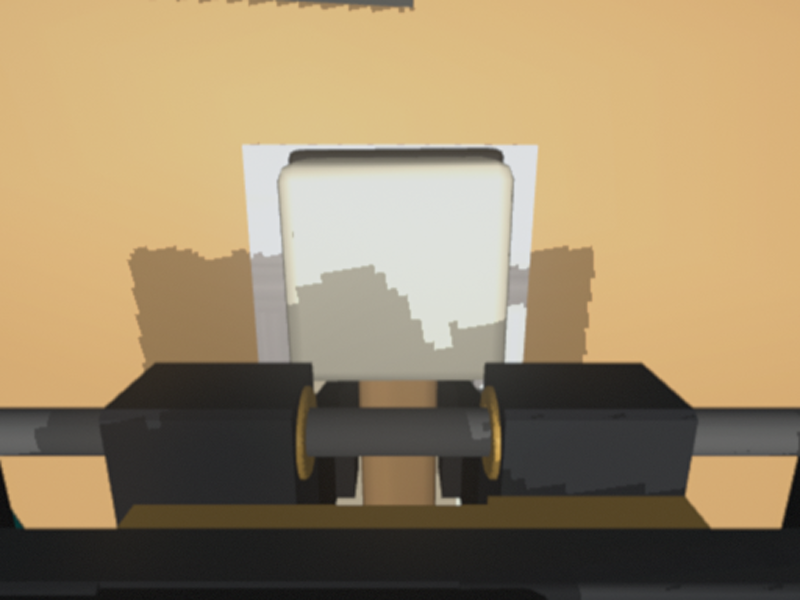

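```bash
python3 -m pendant '[0,0,0.3,0,0,0,18,0,0,1,0,0,0,18,-0.69,0,0.2,0,0,0,18,-1,0.2,0,0,0,0,18,-1,0.2,0,0,0,0,18,-1,0.2,0,0,0,0,18,-1,0.29,0,0,0,0,18,0,0,0,0,0,0,18]'; python3 look.py w15 0 384 0 512
```

```text
time_s: 17.95
tool_pos: [0.4368, 0.0197, 0.1062]
tool_rot: [-89.9, -0.2, 170.1]
force: [0.4, -0.8, -1.2]
grip_width: 0.0217
scale 1.5625
[0.43905757 0.01931621 0.10679734]
```

View pics/w15c.png

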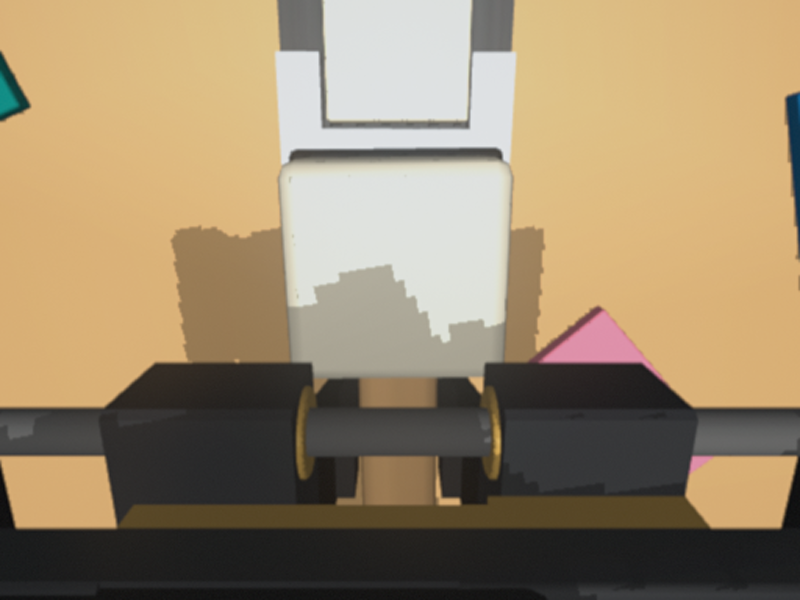

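```bash
python3 -m pendant '[0.02,0,-0.5,0,0,0,18,0,0,-0.4,0,0,0,18,0,0,-0.05,0,0,0,18,0,0,-0.1,0,0,0,18,0,0,-0.1,0,0,0,18,0,0,-0.1,0,0,0,18,0,0,-0.06,0,0,0,18,0,0,0,0,0,0,18]'
```

```text
time_s: 19.0
tool_pos: [0.4415, 0.0195, 0.0552]
tool_rot: [-90.0, 0.1, 170.0]
force: [-0.6, -0.2, 1.7]
grip_width: 0.0214
```

```bash
python3 -m pendant '[0,0,-0.06,0,0,0,18,0,0,-0.04,0,0,0,18,0,0,0,0,0,0,18]';python3 -m pendant '[0,0,-0.04,0,0,0,18,0,0,-0.02,0,0,0,18,0,0,0,0,0,0,18]'
```

```text
time_s: 19.38
tool_pos: [0.4415, 0.0195, 0.0511]
tool_rot: [-90.0, 0.1, 170.0]
force: [-0.2, 0.5, 2.7]
grip_width: 0.0212
time_s: 19.75
tool_pos: [0.4412, 0.0196, 0.0504]
tool_rot: [-89.9, -0.0, 170.0]
force: [-8.3, 0.1, 20.5]
grip_width: 0.0214
```

```bash
python3 -m pendant '[0,0,0.5,0,0,0,18,0,0,0.9,0,0,0,18,0.2,-1,0,0,0,0,18,0.2,-1,0,0,0,0,18,0.3,-1,0,0,0,0,18,0.3,-1,0,0,0,0,18,0.3,-1,0,0,0,0,18,0.3,-1,0,0,0,0,18,0.3,-1,0,0,0,0,18,0.27,-1,0,0,0,0,18]'; python3 -m pendant '[0,-1,0,0,0,0.1,18,0,-1,0,0,0,0,18,0,-0.47,0,0,0,0,18,0,0,0,0,0,0,18]';python3 look.py w16 0 384 0 512;python3 -c "
from h import *
c=shot('side','s16')
cv2.imwrite('pics/s16c.png',cv2.resize(c['image'][185:250,210:330,::-1],None,fx=6,fy=6,interpolation=cv2.INTER_CUBIC))
"
```

```text
time_s: 21.0
tool_pos: [0.527, -0.3016, 0.1029]
tool_rot: [-90.0, -0.1, 170.0]
force: [0.3, -0.5, -2.4]
grip_width: 0.0216
time_s: 21.5
tool_pos: [0.5267, -0.4, 0.1034]
tool_rot: [-90.0, -0.1, 170.9]
force: [-0.2, 1.3, -1.9]
grip_width: 0.0217
scale 1.5625
[ 0.52757346 -0.3979726   0.10367492]
```

View pics/w16c.png

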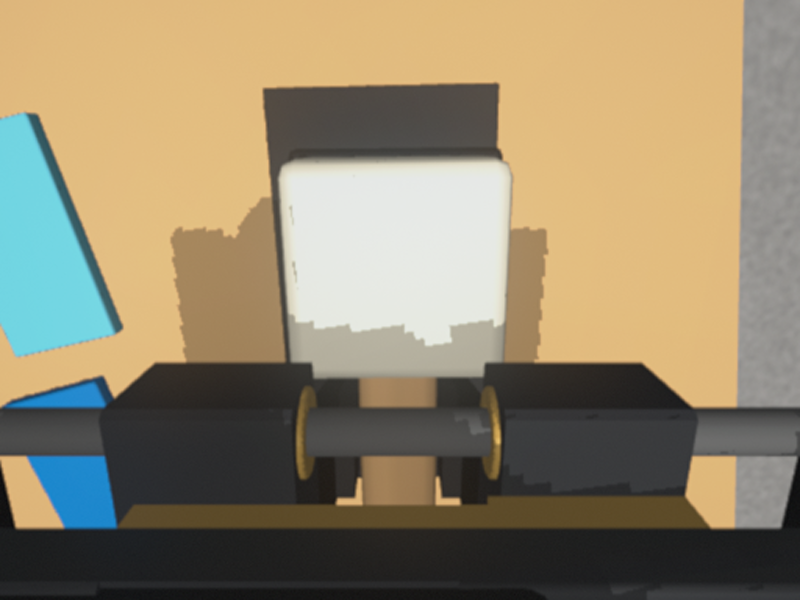

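View pics/s16c.png

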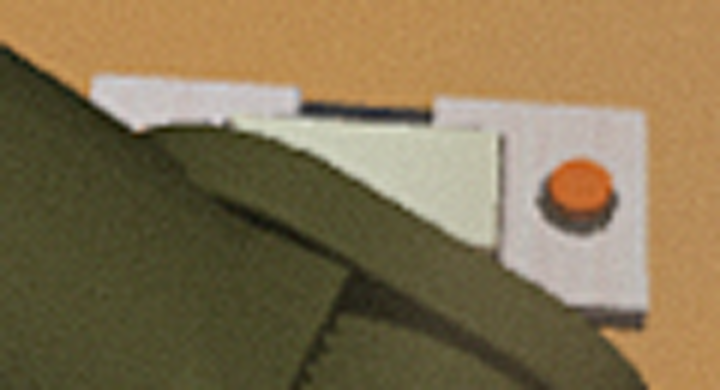

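```bash
python3 -m pendant '[0,-0.02,-1,0,0,0,18,0,0,-0.6,0,0,0,18,0,0,-0.3,0,0,0,18,0,0,-0.08,0,0,0,18,0,0,0,0,0,0,18]';python3 -m pendant '[0,0,-0.04,0,0,0,18,0,0,0,0,0,0,18]'
```

```text
time_s: 22.22
tool_pos: [0.5286, -0.4, 0.0264]
tool_rot: [-90.0, 0.1, 171.1]
force: [-0.4, 0.3, -1.7]
grip_width: 0.0217
time_s: 22.48
tool_pos: [0.5281, -0.4004, 0.0244]
tool_rot: [-90.0, 0.0, 171.0]
force: [0.2, 0.7, -2.6]
grip_width: 0.0216
```

```bash
python3 -m pendant '[0,0,-0.04,0,0,0,18,0,0,0,0,0,0,18]';python3 -m pendant '[0,0,-0.02,0,0,0,18,0,0,0,0,0,0,18]'
```

```text
time_s: 22.72
tool_pos: [0.5279, -0.4003, 0.0223]
tool_rot: [-90.0, 0.0, 171.0]
force: [-0.9, 0.8, -1.2]
grip_width: 0.0218
time_s: 22.98
tool_pos: [0.5279, -0.4003, 0.0222]
tool_rot: [-90.0, 0.0, 171.0]
force: [-3.0, 1.3, 4.5]
grip_width: 0.0215
```

```bash
python3 -m pendant '[0,0,0,0,0,0,60,0,0,0,0,0,0,60,0,0,0,0,0,0,60,0,0,0.5,0,0,0,60,0,0,1,0,0,0,60,0,0,1,0,0,0,87,0,0,1,0,0,0,87,-1,0,1,0,0,0,87,-1,0.5,0.5,0,0,0,87,0,0,0,0,0,0,87]';python3 look.py w17 0 384 0 512
```

```text
time_s: 24.22
tool_pos: [0.4467, -0.3808, 0.2258]
tool_rot: [-89.8, 0.2, 170.9]
force: [-0.0, -0.0, 0.4]
grip_width: 0.0866
scale 1.5625
[ 0.44779646 -0.38060805  0.22420507]
```

View pics/w17c.png

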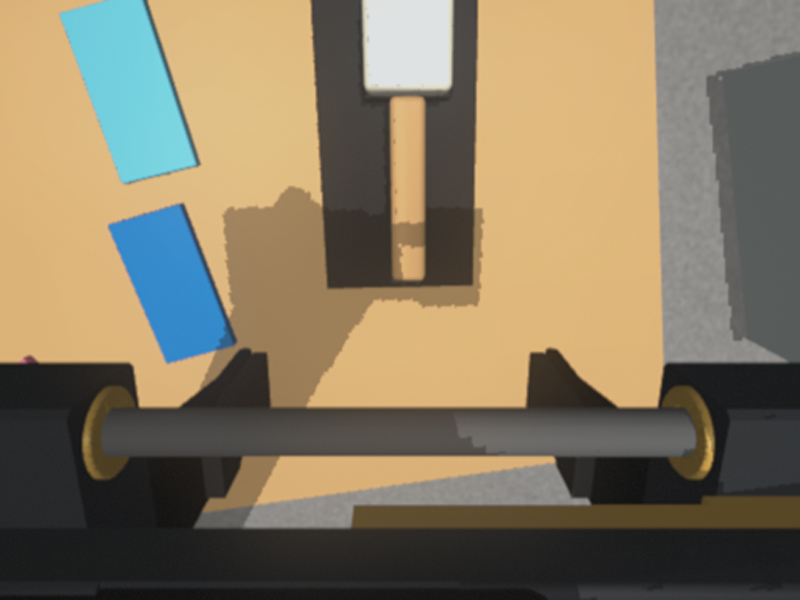

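```bash
python3 fitc.py 1.5625 0 0 .112 .056 .010 109 226 184 204 167 362 236 343; python3 -m pendant '[-0.2,1,0,0,0,0.8,87,0,1,0,0,0,0.8,87,0,1,0,0,0,0,87,0,1,0,0,0,0,87,0,0.25,0,0,0,0,87,0,0,0,0,0,0,87]';python3 look.py w18 0 384 0 512
```

```text
pose [ 0.4497 -0.214   6.2189] res [0.1 1.8 0.9 1.1 0.6 1.4 0.6 2. ] corner mean [ 0.4519 -0.2139  0.01  ]
tool [ 0.4483 -0.3803  0.2229] [-8.9910e+01  1.3000e-01  1.7102e+02] delta units [0.036 4.159] dyaw/10 1.52
time_s: 25.08
tool_pos: [0.4404, -0.2099, 0.2212]
tool_rot: [-90.0, -0.0, -172.9]
force: [-0.6, -0.3, 0.2]
grip_width: 0.0869
scale 1.5625
[ 0.44006808 -0.21101927  0.22112449]
```

View pics/w18c.png

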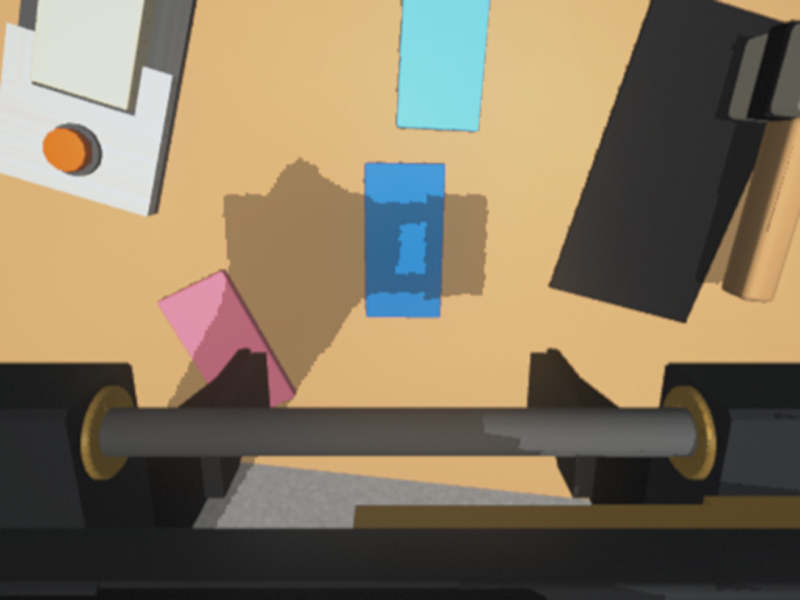

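The mallet has been knocked off toward the mat's -y edge: its handle is now at (760,270) in the crop, beyond the mat edge. I'll look closer and put it back on the mat before stacking.

```bash
python3 -m pendant '[-0.2,-1,0.5,0,0,-0.8,87,0,-1,0.5,0,0,-0.8,87,0,-1,0.5,0,0,0,87,0,-1,0,0,0,0,87,0,-1,0,0,0,0,87,0,0,0,0,0,0,87]';python3 look.py w19 0 384 0 512
```

```text
time_s: 25.88
tool_pos: [0.4291, -0.4157, 0.2797]
tool_rot: [-90.0, -0.1, 170.5]
force: [0.8, 0.8, 0.1]
grip_width: 0.0871
scale 1.5625
[ 0.43019712 -0.41304282  0.27998041]
```

View pics/w19c.png

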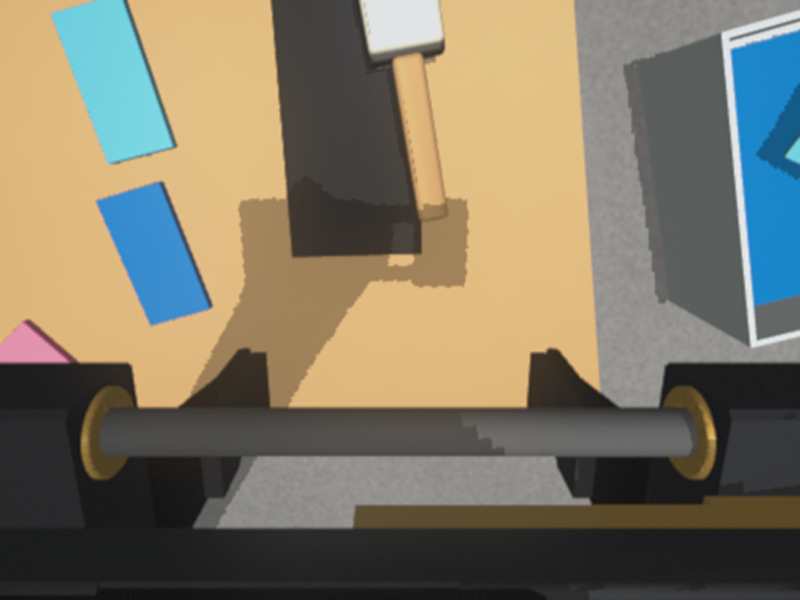

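```bash
cat > mal.py <<'E'
from h import *
c=shot("wrist"); s=1.5625
f=lambda *p:[((x+.5)/s-.5,(y+.5)/s-.5) for x,y in p]
print("mat",plane(c,f((292,256),(421,254),(271,0)),.004))
h=plane(c,f((433,208),(408,57)),.053); print("handle end, start",h, np.degrees(np.arctan2(*(h[1]-h[0])[[1,0]])),np.linalg.norm(h[1]-h[0]))
n=plane(c,f((372,55),(443,44)),.074); print("head near",n,np.degrees(np.arctan2(*( -(n[0]-n[1])[[0,1]]*[1,-1]))))
S=shot("side","s19"); C=shot("scene","c19")
cv2.imwrite("pics/c19c.png",cv2.resize(C["image"][140:240,80:200,::-1],None,fx=5,fy=5,interpolation=cv2.INTER_CUBIC))
E
python3 mal.py
```

```text
mat [[ 0.43002273 -0.32068281  0.004     ]
 [ 0.41425425 -0.42845921  0.004     ]
 [ 0.62205913 -0.3468524   0.004     ]]
handle end, start [[ 0.45660864 -0.44163514  0.053     ]
 [ 0.55996915 -0.43937656  0.053     ]] 1.251794047515107 0.10338518756035277
head near [[ 0.56176804 -0.41590936  0.074     ]
 [ 0.56085677 -0.46173607  0.074     ]] -1.139180909624636
```

View pics/c19c.png

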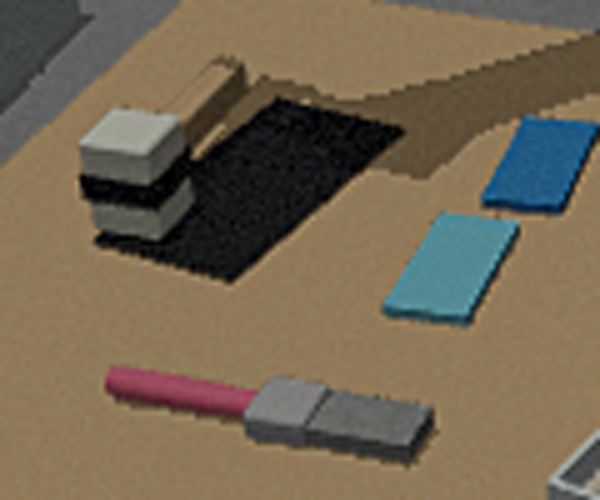

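```bash
python3 -m pendant '[0.9,-0.3,-0.5,0,0,0.5,87,0.9,-0.3,-0.5,0,0,0.45,87,0.9,-0.07,-1,0,0,0,70,0,0,-1,0,0,0,70,0,0,-1,0,0,0,70,0,0,-0.5,0,0,0,70,0,0,0,0,0,0,70]';python3 look.py w20 0 384 0 512
```

```text
time_s: 26.95
tool_pos: [0.5393, -0.436, 0.1004]
tool_rot: [-90.1, -0.1, -179.4]
force: [0.2, 0.1, 0.5]
grip_width: 0.0701
scale 1.5625
[ 0.54022568 -0.43686004  0.10224557]
```

View pics/w20c.png

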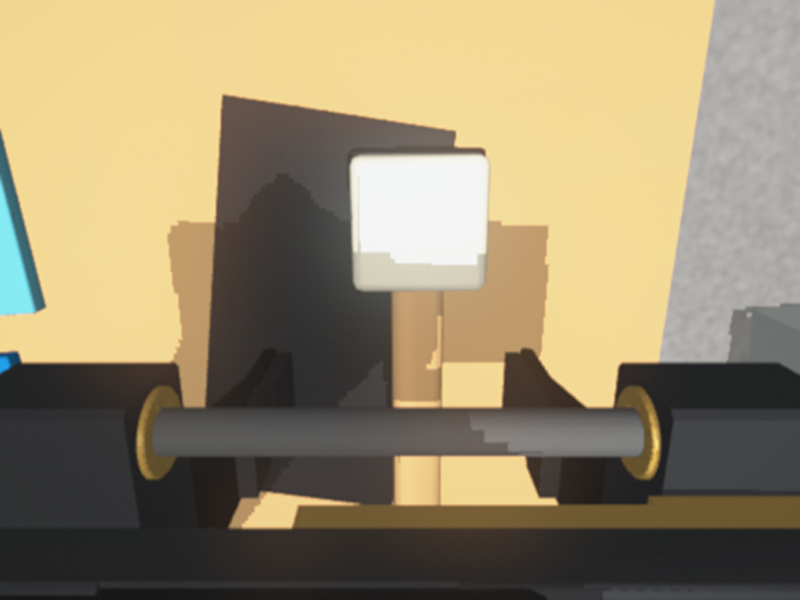

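```bash
python3 -m pendant '[0,-0.19,-0.5,0,0,0,70,0,0,-1,0,0,0,70,0,0,-0.48,0,0,0,70,0,0,0,0,0,0,70]';python3 look.py w21 0 384 0 512
```

```text
time_s: 27.5
tool_pos: [0.5387, -0.4441, 0.0205]
tool_rot: [-90.1, -0.1, -179.5]
force: [-0.1, 0.6, 0.6]
grip_width: 0.0701
scale 1.5625
[ 0.5398837  -0.44467063  0.02219012]
```

View pics/w21c.png

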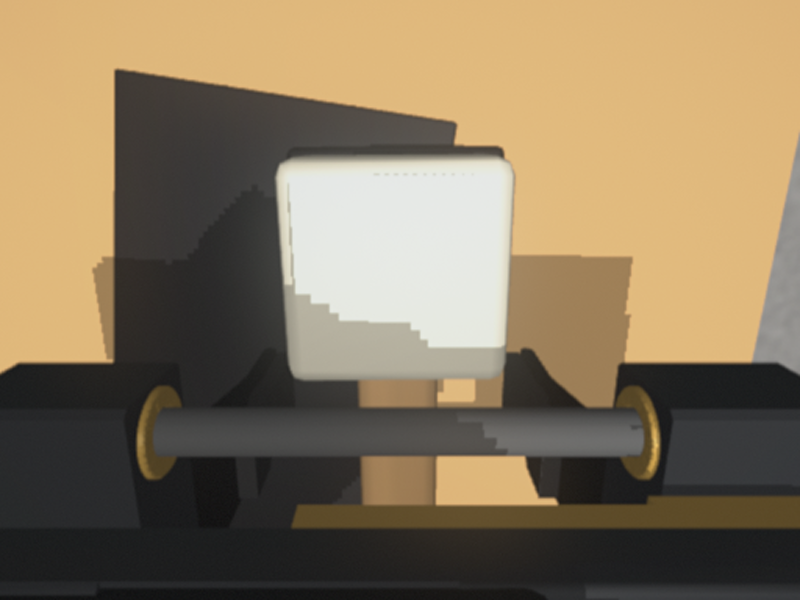

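```bash
python3 -m pendant '[0,0,0,0,0,0,18,0,0,0,0,0,0,18,0,0,0,0,0,0,18,0,0,0,0,0,0,18,0,0,0.4,0,0,0,18,0,0,0.4,0,0,0,18,-0.16,0.6,0,0,0,-0.5,18,0,0.6,0,0,0,-0.38,18,0,0,0,0,0,0,18]' 40; python3 look.py w22 0 384 0 512
```

```text
time_s: 28.68
tool_pos: [0.5348, -0.3945, 0.0557]
tool_rot: [-90.0, 0.1, 172.0]
force: [-0.2, -1.4, 0.3]
grip_width: 0.018
scale 1.5625
[ 0.53437029 -0.39655117  0.05566058]
```

View pics/w22c.png

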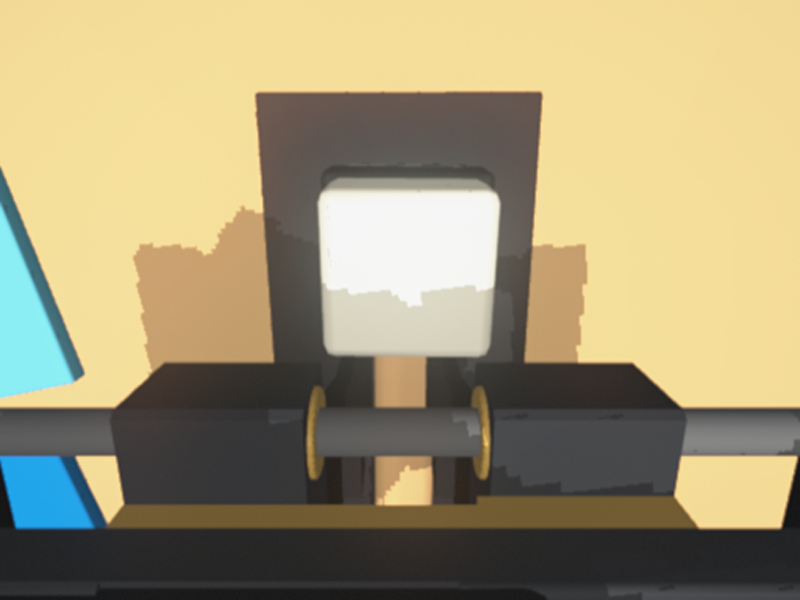

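The grip slackened here and the mallet dropped back onto the mat. I'll open, rise and inspect it.

```bash
python3 -m pendant '[0,0,0.5,0,0,0,60,-0.5,0,1,0,0,0,87,-1,0,1,0,0,0,87,-1,0,1,0,0,0,87,0,0,1,0,0,0,87,0,0,1,0,0,0,87,0,0,0,0,0,0,87]'; python3 look.py w23 0 384 0 512;python3 -c "
from h import *
C=shot('scene','c23')
cv2.imwrite('pics/c23c.png',cv2.resize(C['image'][140:240,80:200,::-1],None,fx=5,fy=5,interpolation=cv2.INTER_CUBIC))"
```

```text
time_s: 29.6
tool_pos: [0.4347, -0.3992, 0.2805]
tool_rot: [-89.7, 0.5, 171.7]
force: [0.3, 0.2, -0.9]
grip_width: 0.0801
scale 1.5625
[ 0.43387614 -0.39836915  0.27774372]
```

View pics/w23c.png

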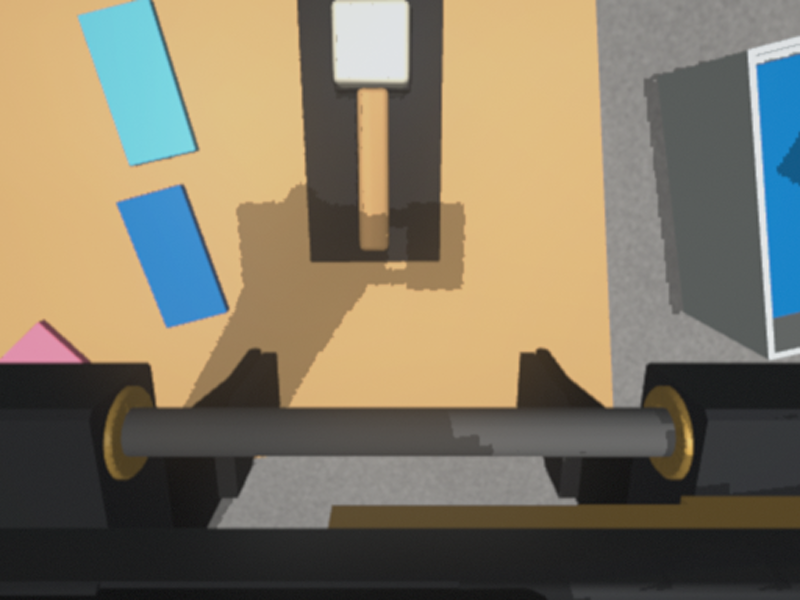

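View pics/c23c.png

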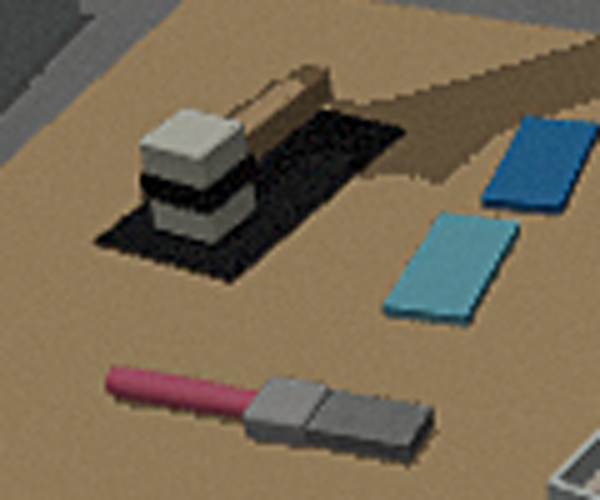

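The mallet stands upright and centred on the mat, with its head at (371,42) and the handle end at (373,248). Next is the mid blue slab.

```bash
python3 -m pendant '[0,1,-0.7,0,0,0.8,87,0,1,-0.7,0,0,0.75,87,0,1,0,0,0,0,87,0,1,0,0,0,0,87,0,0.65,0,0,0,0,87,0,0,0,0,0,0,87]';python3 look.py w24 0 384 0 512
```

```text
time_s: 30.45
tool_pos: [0.4332, -0.2088, 0.2176]
tool_rot: [-90.0, -0.1, -172.6]
force: [1.0, 0.5, 0.1]
grip_width: 0.0872
scale 1.5625
[ 0.43297992 -0.21059492  0.21765064]
```

View pics/w24c.png

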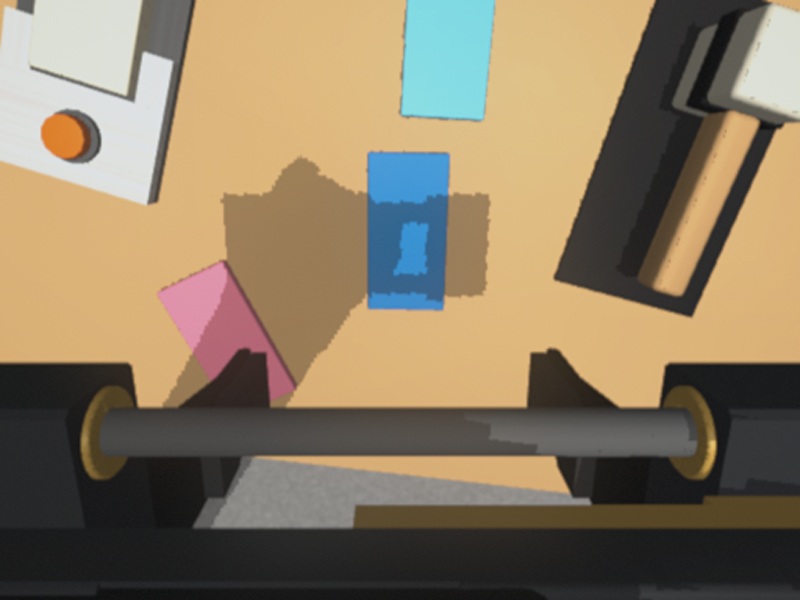

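```bash
python3 fitc.py 1.5625 0 0 .112 .056 .010 368 153 449 153 368 308 443 309
```

```text
pose [ 0.4485 -0.2133  6.5951] res [0.7 1.2 0.5 0.5 0.4 1.  0.5 1. ] corner mean [ 0.4509 -0.213   0.01  ]
tool [ 0.4329 -0.2116  0.2177] [-8.9990e+01 -6.0000e-02 -1.7281e+02] delta units [ 0.392 -0.044] dyaw/10 -0.059
```

```bash
python3 -m pendant '[0.39,-0.05,-0.35,0,0,-0.06,87,0,0,-1,0,0,0,87,0,0,-1,0,0,0,87,0,0,-1,0,0,0,87,0,0,-1,0,0,0,87,0,0,-0.4,0,0,0,87,0,0,0,0,0,0,87]';python3 look.py w25 0 384 0 512
```

```text
time_s: 31.42
tool_pos: [0.4482, -0.2131, 0.0274]
tool_rot: [-90.1, -0.1, -173.4]
force: [-0.4, 0.1, 0.5]
grip_width: 0.0871
scale 1.5625
[ 0.44936311 -0.21334859  0.02862515]
```

View pics/w25c.png

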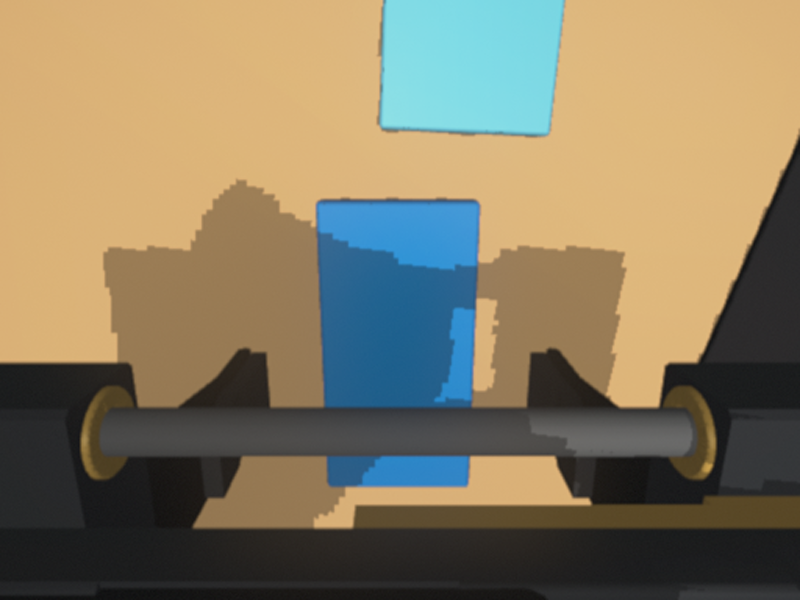

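```bash
python3 -m pendant '[0,0,-0.3,0,0,0,87,0,0,-0.31,0,0,0,87,0,0,0,0,0,0,87,0,0,0,0,0,0,50,0,0,0,0,0,0,50,0,0,0,0,0,0,50,0,0,0,0,0,0,50]' 35;python3 -m pendant '[0,0,0.6,0,0,0,50,0,0,1,0,0,0,50,0.5,0.5,0.9,0,0,-0.4,50,0.6,1,0,0,0,-0.4,50,0.6,1,0,0,0,-0.4,50,0.6,1,0,0,0,-0.46,50,0.6,1,0,0,0,0,50,0.4,0.71,0,0,0,0,50,0,0,0,0,0,0,50]'; python3 look.py w26 0 384 0 512
```

```text
time_s: 32.35
tool_pos: [0.4491, -0.2127, 0.004]
tool_rot: [-90.0, 0.0, -173.4]
force: [0.8, 0.9, 0.8]
grip_width: 0.0557
time_s: 33.48
tool_pos: [0.5814, -0.0002, 0.1035]
tool_rot: [-90.1, -0.0, 170.3]
force: [0.5, -0.3, -0.7]
grip_width: 0.0555
scale 1.5625
[ 0.58070003 -0.0027625   0.10323129]
```

View pics/w26c.png

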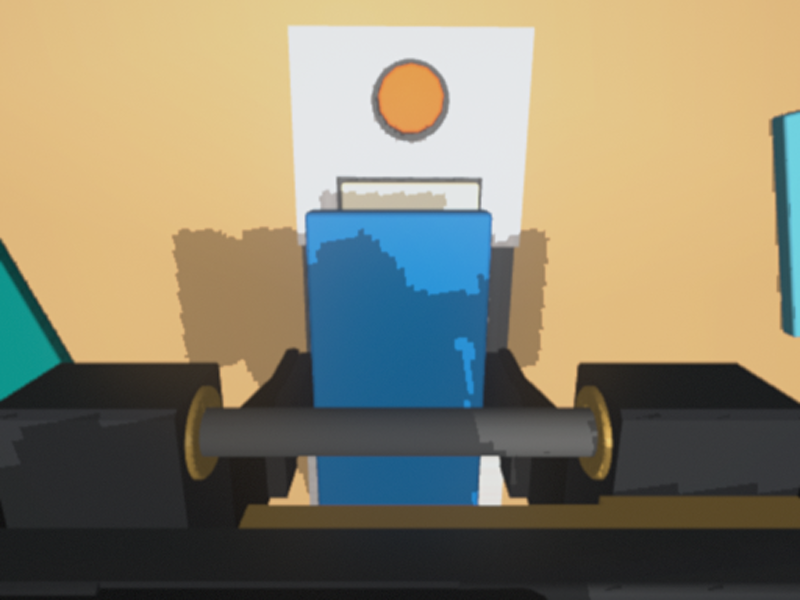

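```bash
python3 -m pendant '[0,0,-0.6,0,0,0,50,0,0,-0.6,0,0,0,50,0,0,-0.35,0,0,0,50,0,0,0,0,0,0,50,0,0,0,0,0,0,50]'; python3 look.py w27 0 384 0 512
```

```text
time_s: 34.15
tool_pos: [0.5816, -0.0045, 0.0427]
tool_rot: [-90.0, 0.1, 170.0]
force: [-0.1, 0.4, -1.6]
grip_width: 0.0552
scale 1.5625
[ 0.58181726 -0.00435701  0.04285385]
```

View pics/w27c.png

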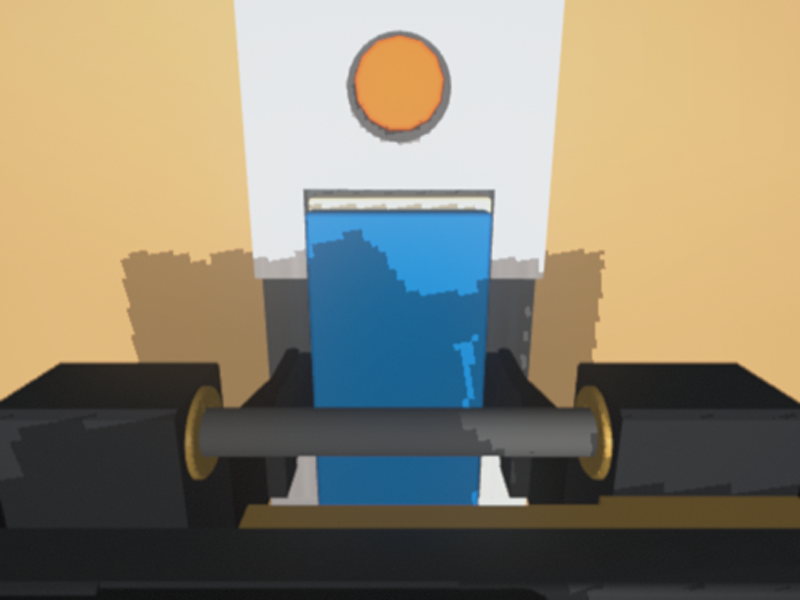

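```bash
cat > rel2.py <<'E'
# rel2.py zb(ref top z) Lref  refLx refLy refRx refRy  slLx slLy slRx slRy : far edges; tcp-bottom offset 0.004
from h import *
import sys
a=list(map(float,sys.argv[1:])); zb,hl=a[:2]; p=np.array(a[2:]).reshape(-1,2)
c=shot("wrist"); s=1.5625; uv=(p+.5)/s-.5
o=env.get_obs();t=o["tool_pos"]; zt=t[2]-.004+.010
yaw=np.radians(o["tool_rot"][2]-180); ex=np.array([np.cos(yaw),np.sin(yaw)]); ey=np.array([-ex[1],ex[0]])
def tf(P): d=P[:,:2]-t[:2]; return np.c_[d@ex,d@ey]
r=tf(plane(c,uv[:2],zb)); q=tf(plane(c,uv[2:4],zt))
print("tool",t.round(4),o["tool_rot"].round(2)); print("ref",r.round(4).tolist(),"slab",q.round(4).tolist())
ang=lambda e: np.degrees(np.arctan2(-(e[0]-e[1])[0],(e[0]-e[1])[1]))
cr=r.mean(0)-[hl,0]; cs=q.mean(0)-[.056,0]; d=cr-cs
print("need move tool-frame (mm)",(d*1000).round(1),"dyaw",round(ang(r)-ang(q),2),"world units",((d[0]*ex+d[1]*ey)/.04).round(3))
E
python3 rel2.py .026 .060 308 197 492 197 307 212 491 212
```

```text
tool [ 0.5818 -0.0043  0.0429] [-9.0000e+01  1.1000e-01  1.7001e+02]
ref [[0.0575, 0.0315], [0.0576, -0.03]] slab [[0.0552, 0.0282], [0.0552, -0.0258]]
need move tool-frame (mm) [-1.6 -0.4] dyaw 0.0 world units [-0.042 -0.002]
```

```bash
python3 -m pendant '[-0.04,0,-0.12,0,0,0,50,0,0,-0.1,0,0,0,50,0,0,-0.06,0,0,0,50,0,0,0,0,0,0,50]';python3 -m pendant '[0,0,-0.04,0,0,0,50,0,0,0,0,0,0,50]'
```

```text
time_s: 34.75
tool_pos: [0.5793, -0.0041, 0.0304]
tool_rot: [-90.0, -0.0, 170.0]
force: [1.0, 0.2, -1.4]
grip_width: 0.0552
time_s: 35.0
tool_pos: [0.5795, -0.0041, 0.03]
tool_rot: [-90.0, 0.0, 170.0]
force: [-2.0, 0.6, 5.1]
grip_width: 0.0554
```

```bash
python3 -m pendant '[0,0,0,0,0,0,87,0,0,0,0,0,0,87,0,0,0.5,0,0,0,87,0,0,1,0,0,0,87,0,-0.37,1,0,0,0.5,87,-0.2,-1,1,0,0,0.5,87,0,-1,1,0,0,0.5,87,0,-1,0,0,0,0,87,0,-1,0,0,0,0,87,0,-1,0,0,0,0,87]';python3 -m pendant '[0,0,0,0,0,0,87]';python3 look.py w28 0 384 0 512
```

```text
time_s: 36.25
tool_pos: [0.5716, -0.2202, 0.2109]
tool_rot: [-89.9, 0.1, -175.0]
force: [1.3, 0.7, 0.7]
grip_width: 0.0872
time_s: 36.38
tool_pos: [0.5705, -0.2239, 0.21]
tool_rot: [-89.9, 0.0, -175.4]
force: [-0.3, 0.1, -0.8]
grip_width: 0.0868
scale 1.5625
[ 0.57113935 -0.22083514  0.21000639]
```

View pics/w28c.png

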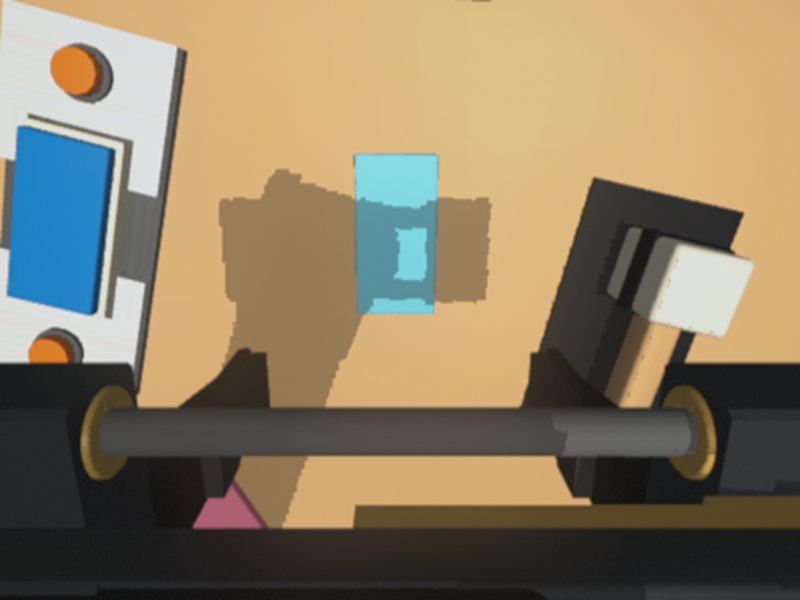

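```bash
python3 fitc.py 1.5625 0 0 .112 .056 .010 354 154 438 154 357 313 434 313
```

```text
pose [ 0.5855 -0.2165  4.6675] res [0.2 0.8 0.1 0.6 0.2 0.7 0.3 0.9] corner mean [ 0.5879 -0.2163  0.01  ]
tool [ 0.5716 -0.2188  0.21  ] [-9.0010e+01  6.0000e-02 -1.7501e+02] delta units [0.348 0.057] dyaw/10 -0.032
```

```bash
python3 -m pendant '[0.35,0.05,-0.5,0,0,-0.03,87,0,0,-1,0,0,0,87,0,0,-1,0,0,0,87,0,0,-1,0,0,0,87,0,0,-1,0,0,0,87,0,0,-0.4,0,0,0,87,0,0,-0.15,0,0,0,87,0,0,0,0,0,0,87]';python3 look.py w29 0 384 0 512
```

```text
time_s: 37.48
tool_pos: [0.5865, -0.2168, 0.0083]
tool_rot: [-90.0, 0.1, -175.2]
force: [0.9, -0.1, 0.1]
grip_width: 0.0873
scale 1.5625
[ 0.58666259 -0.21708234  0.00862699]
```

View pics/w29c.png

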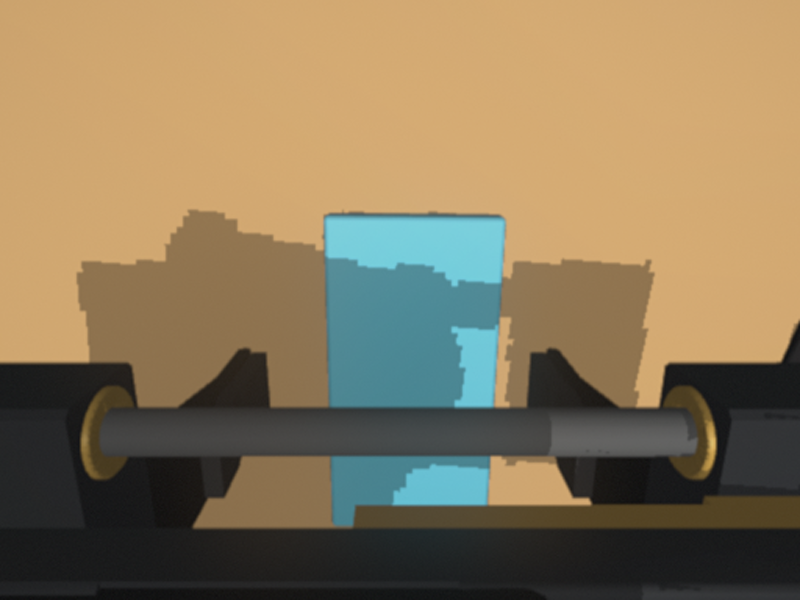

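```bash
python3 -m pendant '[0,-0.09,-0.11,0,0,0,87,0,0,0,0,0,0,87,0,0,0,0,0,0,50,0,0,0,0,0,0,50,0,0,0,0,0,0,50,0,0,0,0,0,0,50]' 35
```

```text
time_s: 38.28
tool_pos: [0.5854, -0.2206, 0.0026]
tool_rot: [-90.0, -0.0, -175.3]
force: [-0.0, 0.3, 0.6]
grip_width: 0.0554
```

```bash
python3 -m pendant '[0,0,0.6,0,0,0,50,0,0,1,0,0,0,50,-0.15,1,0.4,0,0,-0.5,50,0,1,0,0,0,-0.5,50,0,1,0,0,0,-0.47,50,0,1,0,0,0,0,50,0,1,0,0,0,0,50,0,0.41,0,0,0,0,50,0,0,-0.5,0,0,0,50,0,0,-0.1,0,0,0,50]';python3 -m pendant '[0,0,0,0,0,0,50,0,0,0,0,0,0,50]'; python3 look.py w30 0 384 0 512
```

```text
time_s: 39.52
tool_pos: [0.5776, -0.0068, 0.0559]
tool_rot: [-89.9, -0.2, 169.9]
force: [-0.0, -0.5, -1.6]
grip_width: 0.0552
time_s: 39.78
tool_pos: [0.5796, -0.0054, 0.0586]
tool_rot: [-90.0, 0.0, 169.9]
force: [0.1, -0.6, -1.3]
grip_width: 0.0556
scale 1.5625
[ 0.57971995 -0.00506589  0.05884327]
```

View pics/w30c.png

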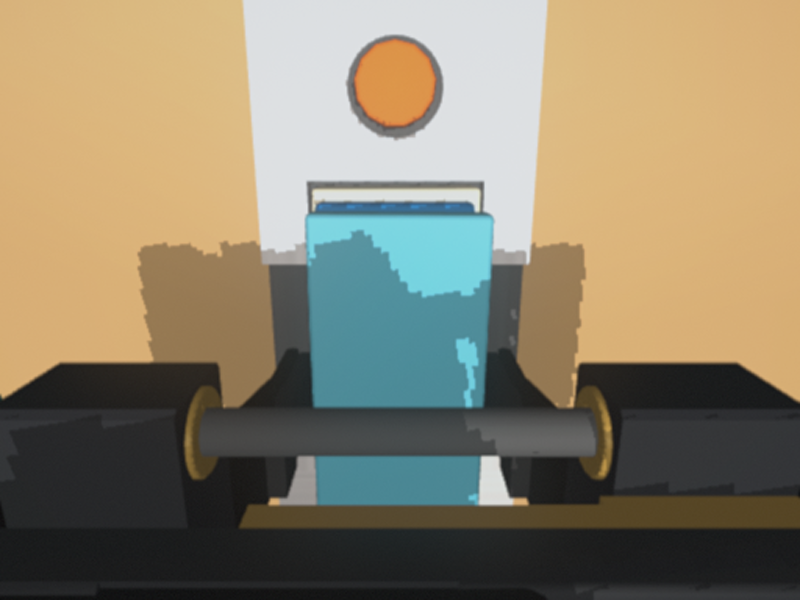

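```bash
python3 rel2.py .036 .056 317 203 474 203 307 214 492 215;python3 rel2.py .026 .060 311 187 483 187 307 214 492 215
```

```text
tool [ 0.5798 -0.0048  0.0589] [-8.9990e+01  4.0000e-02  1.6997e+02]
ref [[0.055, 0.0293], [0.055, -0.0251]] slab [[0.0546, 0.028], [0.0544, -0.0264]]
need move tool-frame (mm) [0.5 1.3] dyaw 0.31 world units [0.017 0.03 ]
tool [ 0.5797 -0.0046  0.059 ] [-8.9990e+01  4.0000e-02  1.6998e+02]
ref [[0.0597, 0.0329], [0.0598, -0.0295]] slab [[0.0547, 0.0281], [0.0544, -0.0263]]
need move tool-frame (mm) [1.2 0.8] dyaw 0.31 world units [0.034 0.014]
```

```bash
python3 -m pendant '[0.02,0.02,-0.2,0,0,0,50,0,0,-0.16,0,0,0,50,0,0,-0.06,0,0,0,50,0,0,0,0,0,0,50]';python3 -m pendant '[0,0,-0.04,0,0,0,50,0,0,0,0,0,0,50]';python3 -m pendant '[0,0,-0.03,0,0,0,50,0,0,0,0,0,0,50]'
```

```text
time_s: 40.42
tool_pos: [0.5799, -0.0033, 0.0414]
tool_rot: [-90.0, -0.0, 170.0]
force: [-1.0, 0.7, -1.3]
grip_width: 0.0555
time_s: 40.67
tool_pos: [0.5802, -0.0034, 0.0402]
tool_rot: [-90.0, 0.0, 170.0]
force: [0.8, -0.6, -1.5]
grip_width: 0.0555
time_s: 40.92
tool_pos: [0.5801, -0.0034, 0.039]
tool_rot: [-90.0, -0.0, 170.0]
force: [0.3, -0.2, -1.0]
grip_width: 0.0554
```

```bash
python3 -m pendant '[0,-0.02,-0.02,0,0,0,50,0,0,0,0,0,0,50]';python3 -m pendant '[0,0,-0.02,0,0,0,50,0,0,0,0,0,0,50]'
```

```text
time_s: 41.18
tool_pos: [0.5803, -0.0037, 0.0386]
tool_rot: [-90.0, 0.0, 170.0]
force: [-0.9, 0.1, 2.3]
grip_width: 0.0555
time_s: 41.42
tool_pos: [0.5803, -0.0038, 0.0385]
tool_rot: [-90.0, 0.0, 170.0]
force: [-3.4, 0.7, 8.5]
grip_width: 0.0552
```

```bash
python3 -m pendant '[0,0,0,0,0,0,87,0,0,0,0,0,0,87,0,0,0.5,0,0,0,87,0,0,1,0,0,0,87,0,0.5,1,0,0,0.6,87,0.2,1,1,0,0,0.6,87,0,1,0.7,0,0,0.6,87,0,1,0,0,0,0.4,87,0,1,0,0,0,0,87,0,1,0,0,0,0,87]';python3 -m pendant '[0,0,0,0,0,0,87,0,0,0,0,0,0,87]';python3 look.py w31 0 384 0 512
```

```text
time_s: 42.68
tool_pos: [0.5885, 0.217, 0.2071]
tool_rot: [-90.0, 0.1, -168.0]
force: [0.4, -0.3, 0.2]
grip_width: 0.0869
time_s: 42.92
tool_pos: [0.5886, 0.2151, 0.2062]
tool_rot: [-89.9, 0.0, -168.0]
force: [0.1, -1.3, 0.0]
grip_width: 0.087
scale 1.5625
[0.58874894 0.21423418 0.20591082]
```

View pics/w31c.png

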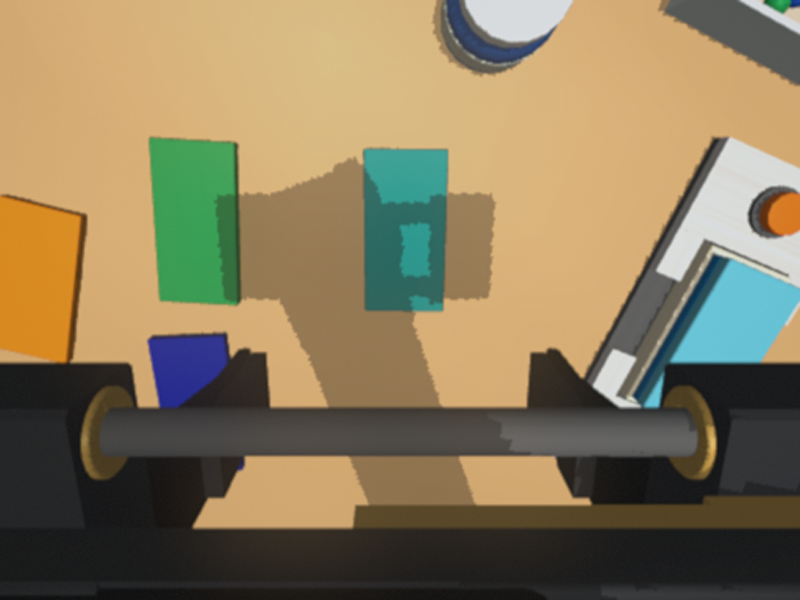

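```bash
python3 fitc.py 1.5625 0 0 .112 .056 .010 364 149 447 150 365 309 443 310; python3 fitc.py 1.5625 0 0 .112 .056 .010 150 138 237 143 160 299 239 303
```

```text
pose [ 0.6071  0.2149 11.5433] res [0.8 1.  1.  1.2 0.3 1.5 0.2 1.2] corner mean [0.6096 0.2154 0.01  ]
tool [0.5888 0.2139 0.2058] [-8.9930e+01  3.0000e-02 -1.6812e+02] delta units [0.458 0.024] dyaw/10 -0.034
pose [0.5839 0.3538 8.1281] res [0.  1.6 0.1 1.  0.1 1.3 0.3 1.9] corner mean [0.5864 0.3542 0.01  ]
tool [0.5888 0.2139 0.2057] [-8.9940e+01  2.0000e-02 -1.6813e+02] delta units [-0.123  3.497] dyaw/10 -0.374
```

```bash
python3 -m pendant '[0.45,0.02,-0.5,0,0,-0.03,87,0,0,-1,0,0,0,87,0,0,-1,0,0,0,87,0,0,-1,0,0,0,87,0,0,-1,0,0,0,87,0,0,-0.4,0,0,0,87,0,0,0,0,0,0,87,0,0,0,0,0,0,87]';python3 look.py w32 0 384 0 512
```

```text
time_s: 44.08
tool_pos: [0.6076, 0.217, 0.0113]
tool_rot: [-90.0, 0.2, -168.3]
force: [-0.5, 0.1, 0.4]
grip_width: 0.0869
scale 1.5625
[0.60768168 0.21713082 0.01149447]
```

View pics/w32c.png

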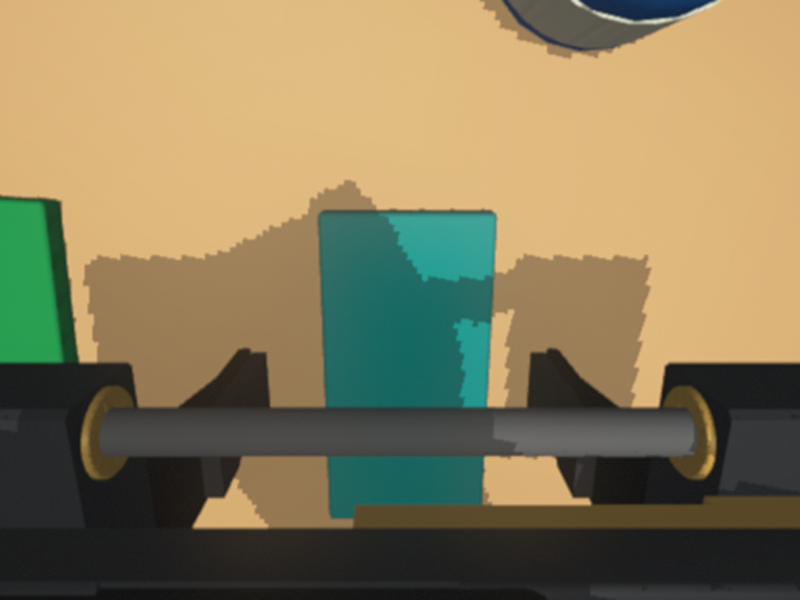

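```bash
python3 -m pendant '[0,-0.06,-0.19,0,0,0,87,0,0,0,0,0,0,87,0,0,0,0,0,0,50,0,0,0,0,0,0,50,0,0,0,0,0,0,50,0,0,0,0,0,0,50]' 35
```

```text
time_s: 44.88
tool_pos: [0.6062, 0.2143, 0.0018]
tool_rot: [-90.0, 0.0, -168.3]
force: [-0.6, 0.3, 0.9]
grip_width: 0.0557
```

```bash
python3 -m pendant '[0,0,0.6,0,0,0,50,0,0,1,0,0,0,50,-0.15,-0.96,0.6,0,0,-0.6,50,-0.15,-1,0,0,0,-0.6,50,-0.15,-1,0,0,0,-0.6,50,-0.2,-1,0,0,0,-0.37,50,0,-1,0,0,0,0,50,0,-0.5,0,0,0,0,50,0,0,-0.5,0,0,0,50,0,0,0,0,0,0,50]';python3 -m pendant '[0,0,0,0,0,0,50,0,0,0,0,0,0,50]'; python3 look.py w33 0 384 0 512
```

```text
time_s: 46.12
tool_pos: [0.5781, -0.0017, 0.0671]
tool_rot: [-90.1, -0.3, 170.2]
force: [-0.0, 0.3, -2.0]
grip_width: 0.0559
time_s: 46.38
tool_pos: [0.5805, -0.0026, 0.07]
tool_rot: [-90.0, 0.0, 170.1]
force: [-0.1, -0.6, -0.7]
grip_width: 0.0555
scale 1.5625
[ 0.58054653 -0.00305535  0.07014707]
```

View pics/w33c.png

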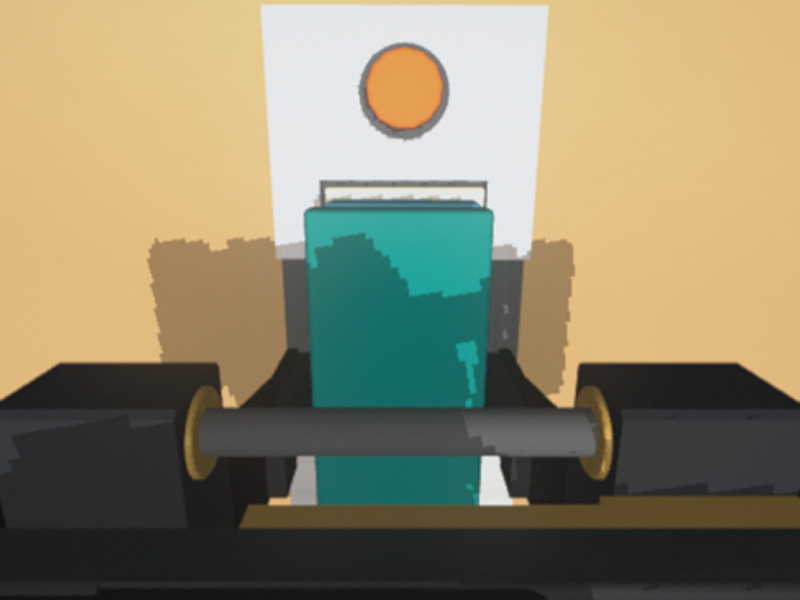

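```bash
python3 -c "
import cv2
a=cv2.imread('pics/w33.png'); cv2.imwrite('pics/z.png',cv2.resize(a[105:145,190:325],None,fx=6,fy=6,interpolation=cv2.INTER_NEAREST))"
```

```text
(no output)
```

View pics/z.png

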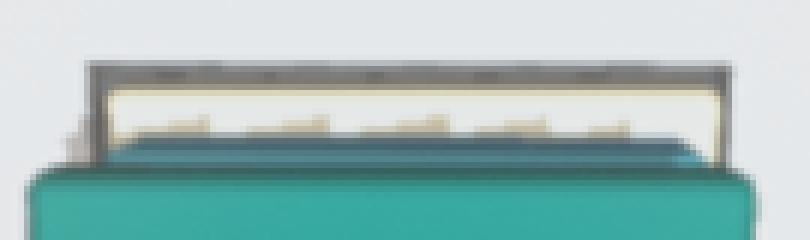

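```bash
sed -i 's/s=1.5625; uv=/s=float(__import__("os").environ.get("SC","1.5625")); uv=/' rel2.py; SC=1 python3 rel2.py .026 .060 207.5 119.7 310 119.7 194.7 134.7 315.8 134.7;SC=1 python3 rel2.py .046 .056 207.8 129.5 307.2 129.5 194.7 134.7 315.8 134.7
```

```text
tool [ 0.5805 -0.0034  0.0701] [-9.0010e+01  3.0000e-02  1.7009e+02]
ref [[0.0587, 0.0301], [0.0588, -0.0313]] slab [[0.0555, 0.0293], [0.0556, -0.0262]]
need move tool-frame (mm) [-0.8 -2.2] dyaw 0.0 world units [-0.028 -0.051]
tool [ 0.5805 -0.0036  0.0701] [-9.0010e+01  4.0000e-02  1.7006e+02]
ref [[0.0549, 0.0273], [0.055, -0.0269]] slab [[0.0555, 0.0292], [0.0556, -0.0263]]
need move tool-frame (mm) [-0.6 -1.3] dyaw 0.0 world units [-0.02  -0.029]
```

```bash
python3 -m pendant '[-0.02,-0.03,-0.2,0,0,0,50,0,0,-0.16,0,0,0,50,0,0,-0.1,0,0,0,50,0,0,-0.04,0,0,0,50,0,0,0,0,0,0,50]';python3 -m pendant '[0,0,-0.02,0,0,0,50,0,0,0,0,0,0,50]'
```

```text
time_s: 47.15
tool_pos: [0.5794, -0.0053, 0.0497]
tool_rot: [-90.0, -0.0, 170.0]
force: [0.9, -1.0, -2.0]
grip_width: 0.0554
time_s: 47.4
tool_pos: [0.5795, -0.0054, 0.0491]
tool_rot: [-90.0, 0.0, 170.0]
force: [-0.2, 0.5, -1.2]
grip_width: 0.0555
```

```bash
python3 -m pendant '[0.01,0.03,-0.01,0,0,0,50,0,0,0,0,0,0,50]';python3 -m pendant '[0,0,-0.02,0,0,0,50,0,0,0,0,0,0,50]';python3 -m pendant '[0,0,-0.02,0,0,0,50,0,0,0,0,0,0,50]'
```

```text
time_s: 47.65
tool_pos: [0.5798, -0.004, 0.0486]
tool_rot: [-90.0, 0.0, 170.0]
force: [-0.2, -1.1, -1.6]
grip_width: 0.0558
time_s: 47.9
tool_pos: [0.5799, -0.0041, 0.0478]
tool_rot: [-90.0, 0.0, 170.0]
force: [0.9, 0.8, -1.6]
grip_width: 0.0556
time_s: 48.15
tool_pos: [0.5799, -0.0042, 0.0478]
tool_rot: [-90.0, 0.0, 170.0]
force: [-2.8, -1.6, 5.2]
grip_width: 0.0557
```

```bash
python3 -m pendant '[0,0,0,0,0,0,87,0,0,0,0,0,0,87,0,0,0.5,0,0,0,87,0,0,1,0,0,0,87,0,1,1,0,0,0.6,87,-0.25,1,1,0,0,0.6,87,0,1,0.5,0,0,0.6,87,0,1,0,0,0,0,87,0,1,0,0,0,0,87,0,1,0,0,0,0,87]';python3 -m pendant '[0,1,0,0,0,0,87,0,1,0,0,0,0,87,0,0.95,0,0,0,0,87,0,0,0,0,0,0,87,0,0,0,0,0,0,87]';python3 look.py w34 0 384 0 512
```

```text
time_s: 49.4
tool_pos: [0.57, 0.2371, 0.2087]
tool_rot: [-90.0, 0.1, -172.0]
force: [0.6, -0.4, 0.6]
grip_width: 0.0869
time_s: 50.02
tool_pos: [0.5702, 0.3531, 0.2077]
tool_rot: [-90.0, 0.0, -172.0]
force: [0.6, -0.5, -0.9]
grip_width: 0.0866
scale 1.5625
[0.5706177  0.35230108 0.20760546]
```

View pics/w34c.png

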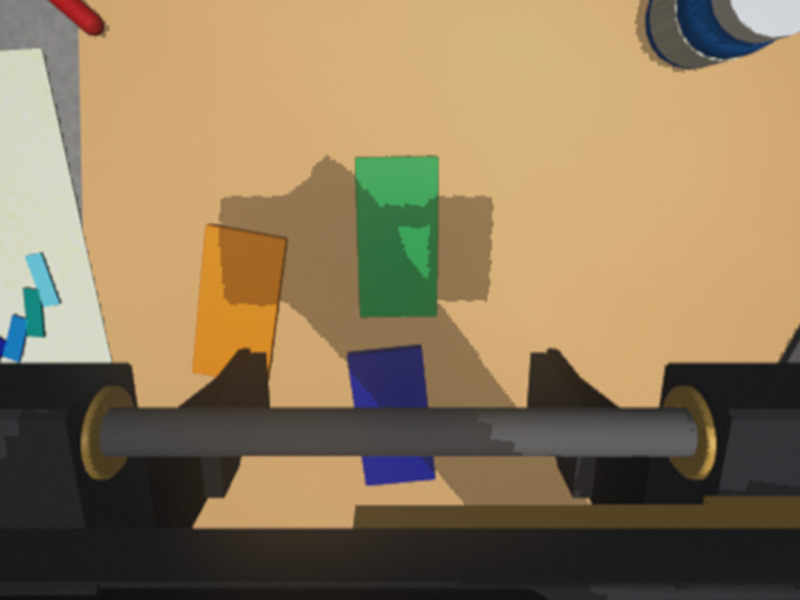

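```bash
python3 fitc.py 1.5625 0 0 .112 .056 .010 355 157 438 156 360 316 437 316; python3 fitc.py 1.5625 0 0 .112 .056 .010 348 352 421 346 366 485 434 479
```

```text
pose [0.5834 0.3559 8.5914] res [0.6 0.7 0.7 0.7 0.4 1.1 0.3 0.6] corner mean [0.5858 0.3562 0.01  ]
tool [0.5707 0.352  0.2075] [-8.9930e+01  4.0000e-02 -1.7211e+02] delta units [0.318 0.096] dyaw/10 0.07
pose [ 0.4483  0.3406 13.6797] res [1.  0.5 1.2 0.3 1.  0.  0.9 0.2] corner mean [0.4504 0.3411 0.01  ]
tool [0.5707 0.352  0.2074] [-8.9940e+01  4.0000e-02 -1.7212e+02] delta units [-3.06  -0.285] dyaw/10 0.58
```

```bash
python3 -m pendant '[0.32,0.05,-0.5,0,0,0.06,87,0,0,-1,0,0,0,87,0,0,-1,0,0,0,87,0,0,-1,0,0,0,87,0,0,-1,0,0,0,87,0,0,-0.45,0,0,0,87,0,0,0,0,0,0,87,0,0,0,0,0,0,87]';python3 look.py w35 0 384 0 512
```

```text
time_s: 51.18
tool_pos: [0.5837, 0.3566, 0.0106]
tool_rot: [-90.1, 0.1, -171.4]
force: [-0.2, -0.8, 0.4]
grip_width: 0.0874
scale 1.5625
[0.58385554 0.35678404 0.01097389]
```

View pics/w35c.png

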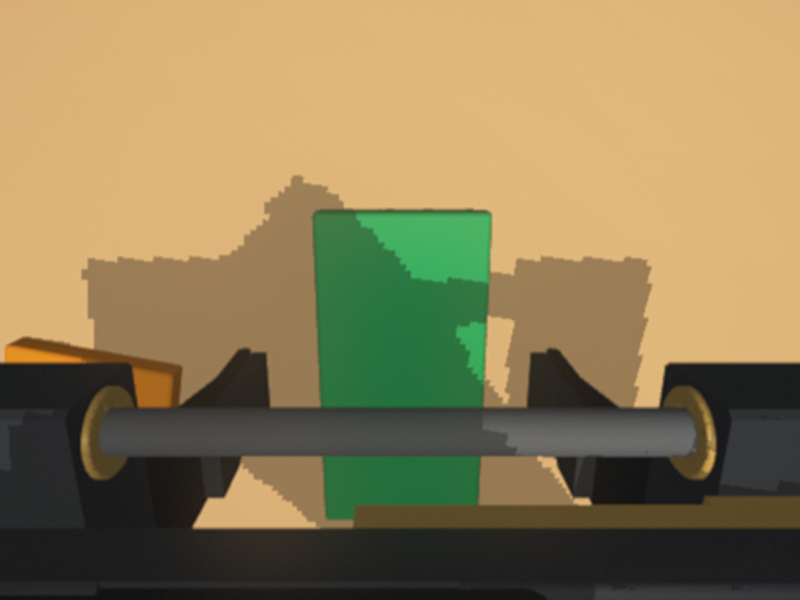

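```bash
python3 -m pendant '[0,-0.03,-0.16,0,0,0,87,0,0,0,0,0,0,87,0,0,0,0,0,0,50,0,0,0,0,0,0,50,0,0,0,0,0,0,50,0,0,0,0,0,0,50]' 35
```

```text
time_s: 51.98
tool_pos: [0.5826, 0.3548, 0.0026]
tool_rot: [-90.0, 0.0, -171.4]
force: [-0.7, -0.7, 0.6]
grip_width: 0.0553
```

```bash
python3 -m pendant '[0,0,0.6,0,0,0,50,0,0,1,0,0,0,50,0,-1,0.85,0,0,-0.6,50,0,-1,0,0,0,-0.6,50,0,-1,0,0,0,-0.66,50,-0.07,-1,0,0,0,0,50,0,-1,0,0,0,0,50,0,-1,0,0,0,0,50,0,-1,0,0,0,0,50,0,-1,0,0,0,0,50]';python3 -m pendant '[0,-0.97,-0.1,0,0,0,50,0,0,-0.5,0,0,0,50,0,0,0,0,0,0,50,0,0,0,0,0,0,50,0,0,0,0,0,0,50]'; python3 look.py w36 0 384 0 512; python3 -c "
import cv2
a=cv2.imread('pics/w36.png'); cv2.imwrite('pics/z.png',cv2.resize(a[105:145,190:325],None,fx=6,fy=6,interpolation=cv2.INTER_NEAREST))"
```

```text
time_s: 53.22
tool_pos: [0.58, 0.0337, 0.1022]
tool_rot: [-90.0, 0.1, 170.1]
force: [0.9, -0.7, -2.2]
grip_width: 0.0553
time_s: 53.85
tool_pos: [0.5803, -0.0027, 0.0774]
tool_rot: [-90.0, 0.1, 170.1]
force: [0.2, 0.1, -2.3]
grip_width: 0.0555
scale 1.5625
[ 0.58022605 -0.00297608  0.07732249]
```

View pics/w36c.png

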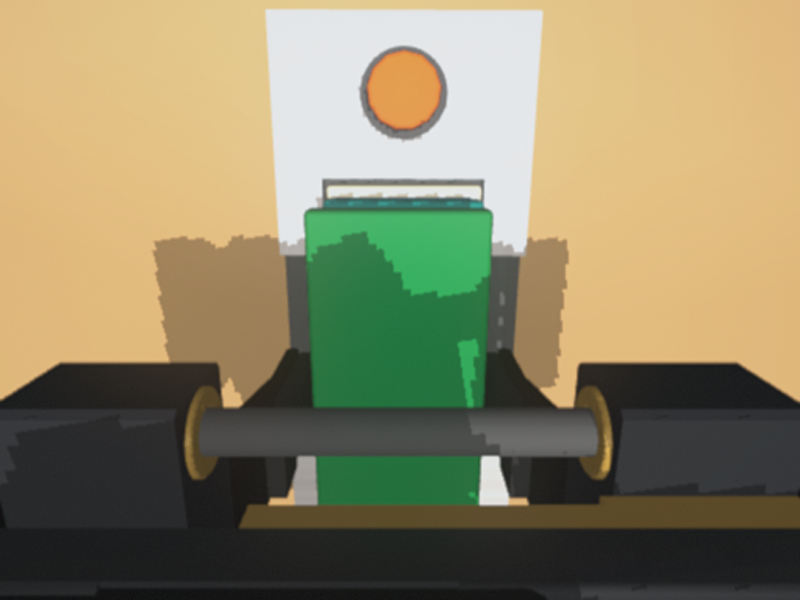

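View pics/z.png

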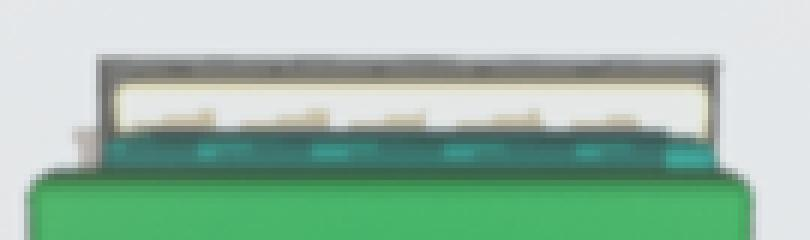

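```bash
cd .;SC=1 python3 rel2.py .026 .060 208.7 119 308.7 119 194.7 135 315.3 135;SC=1 python3 rel2.py .056 .056 207.5 128.8 309.2 128.8 194.7 135 315.3 135
```

```text
tool [ 0.5801 -0.0033  0.0772] [-9.001e+01  5.000e-02  1.701e+02]
ref [[0.0588, 0.0303], [0.0588, -0.0317]] slab [[0.0554, 0.0294], [0.0555, -0.026]]
need move tool-frame (mm) [-0.7 -2.4] dyaw 0.0 world units [-0.026 -0.056]
tool [ 0.5801 -0.0035  0.0771] [-9.0000e+01  4.0000e-02  1.7008e+02]
ref [[0.0556, 0.027], [0.0557, -0.0275]] slab [[0.0554, 0.0293], [0.0555, -0.0261]]
need move tool-frame (mm) [ 0.2 -1.8] dyaw 0.0 world units [-0.003 -0.046]
```

```bash
python3 -m pendant '[-0.01,-0.02,-0.16,0,0,0,50,0,0,-0.14,0,0,0,50,0,0,-0.1,0,0,0,50,0,0,0,0,0,0,50,0,0,0,0,0,0,50]'
```

```text
time_s: 54.62
tool_pos: [0.5795, -0.0049, 0.0607]
tool_rot: [-90.0, 0.0, 170.0]
force: [0.1, -0.2, -1.6]
grip_width: 0.0556
```

```bash
python3 -m pendant '[0.01,0.02,-0.03,0,0,0,50,0,0,0,0,0,0,50]';python3 -m pendant '[0,0,-0.02,0,0,0,50,0,0,0,0,0,0,50]';python3 -m pendant '[0,0,-0.02,0,0,0,50,0,0,0,0,0,0,50]'
```

```text
time_s: 54.88
tool_pos: [0.5798, -0.004, 0.0594]
tool_rot: [-90.0, 0.0, 170.0]
force: [1.0, -0.2, -2.5]
grip_width: 0.0553
time_s: 55.12
tool_pos: [0.5798, -0.0042, 0.0586]
tool_rot: [-90.0, 0.0, 170.0]
force: [-1.1, 0.2, -2.0]
grip_width: 0.0554
time_s: 55.38
tool_pos: [0.5798, -0.0042, 0.0585]
tool_rot: [-90.0, 0.0, 170.0]
force: [-2.7, 1.0, 5.0]
grip_width: 0.0554
```

```bash
python3 -m pendant '[0,0,0,0,0,0,87,0,0,0,0,0,0,87,0,0,0.5,0,0,0,87,0,0,1,0,0,0,87,0,1,1,0,0,0.6,87,-0.6,1,1,0,0,0.6,87,-0.6,1,0.3,0,0,0.6,87,-0.6,1,0,0,0,0.57,87,-0.6,1,0,0,0,0,87,-0.6,1,0,0,0,0,87]';python3 -m pendant '[-0.6,1,0,0,0,0,87,0,1,0,0,0,0,87,0,0.6,0,0,0,0,87,0,0,0,0,0,0,87,0,0,0,0,0,0,87]';python3 look.py w37 0 384 0 512
```

```text
time_s: 56.62
tool_pos: [0.4592, 0.2374, 0.2114]
tool_rot: [-90.0, 0.1, -166.3]
force: [0.4, 0.9, 0.3]
grip_width: 0.087
time_s: 57.25
tool_pos: [0.4362, 0.3389, 0.2103]
tool_rot: [-89.9, 0.0, -166.3]
force: [0.1, -0.5, 0.0]
grip_width: 0.0868
scale 1.5625
[0.43636734 0.33854067 0.21013776]
```

View pics/w37c.png

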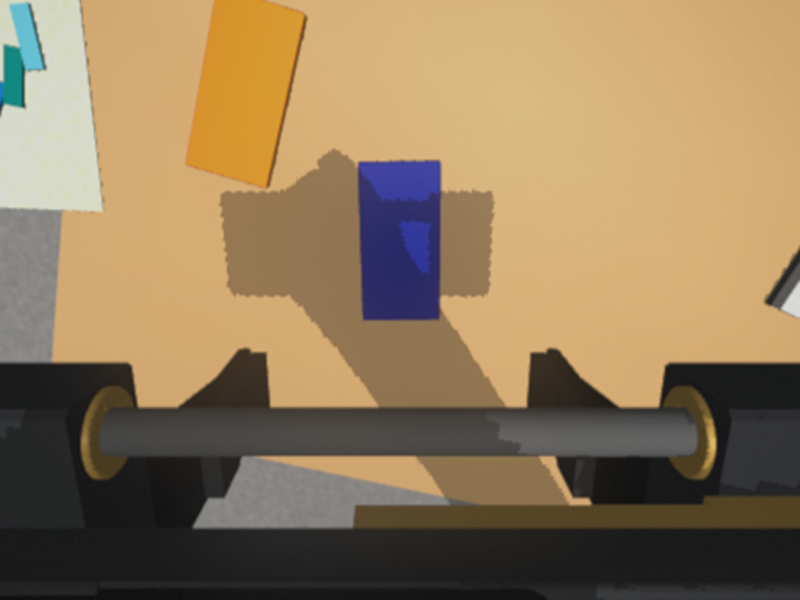

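```bash
python3 fitc.py 1.5625 0 0 .112 .056 .010 358 162 440 161 363 319 439 319
```

```text
pose [ 0.4462  0.341  14.3668] res [0.7 0.7 0.8 0.8 0.5 1.2 0.4 0.6] corner mean [0.4485 0.3416 0.01  ]
tool [0.4364 0.3384 0.2101] [-8.994e+01  2.000e-02 -1.664e+02] delta units [0.244 0.064] dyaw/10 0.076
```

```bash
python3 -m pendant '[0.25,0.04,-0.5,0,0,0.07,87,0,0,-1,0,0,0,87,0,0,-1,0,0,0,87,0,0,-1,0,0,0,87,0,0,-1,0,0,0,87,0,0,-0.5,0,0,0,87,0,0,0,0,0,0,87,0,0,0,0,0,0,87]';python3 look.py w38 0 384 0 512
```

```text
time_s: 58.35
tool_pos: [0.4469, 0.3421, 0.0114]
tool_rot: [-90.0, 0.1, -165.6]
force: [0.3, 0.7, 0.2]
grip_width: 0.0869
scale 1.5625
[0.44699123 0.34229472 0.01154281]
```

View pics/w38c.png

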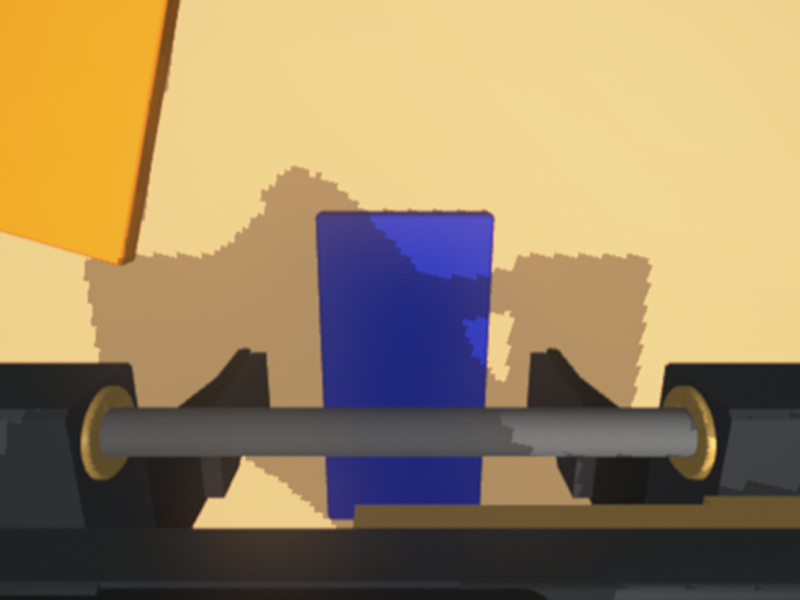

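```bash
python3 -m pendant '[0,-0.05,-0.18,0,0,0,87,0,0,0,0,0,0,87,0,0,0,0,0,0,50,0,0,0,0,0,0,50,0,0,0,0,0,0,50,0,0,0,0,0,0,50]' 35
```

```text
time_s: 59.15
tool_pos: [0.4458, 0.3395, 0.0026]
tool_rot: [-90.0, 0.0, -165.6]
force: [0.7, -0.5, -0.2]
grip_width: 0.0554
```

```bash
python3 -m pendant '[0,0,0.6,0,0,0,50,0,0,1,0,0,0,50,0.2,-0.59,1,0,0,-0.6,50,0.4,-1,0.1,0,0,-0.6,50,0.4,-1,0,0,0,-0.6,50,0.4,-1,0,0,0,-0.64,50,0.4,-1,0,0,0,0,50,0.4,-1,0,0,0,0,50,0.4,-1,0,0,0,0,50,0.4,-1,0,0,0,0,50]';python3 -m pendant '[0.35,-1,0,0,0,0,50,0,0,-0.5,0,0,0,50,0,0,-0.1,0,0,0,50,0,0,0,0,0,0,50,0,0,0,0,0,0,50,0,0,0,0,0,0,50]'; python3 look.py w39 0 384 0 512; python3 -c "
import cv2
a=cv2.imread('pics/w39.png'); cv2.imwrite('pics/z.png',cv2.resize(a[105:145,190:325],None,fx=6,fy=6,interpolation=cv2.INTER_NEAREST))"
```

```text
time_s: 60.4
tool_pos: [0.5658, 0.0345, 0.1102]
tool_rot: [-90.0, -0.0, 170.0]
force: [0.7, -0.4, -1.9]
grip_width: 0.0553
time_s: 61.15
tool_pos: [0.5801, -0.0035, 0.0872]
tool_rot: [-90.0, 0.1, 170.1]
force: [0.5, -0.5, -2.0]
grip_width: 0.0554
scale 1.5625
[ 0.58004287 -0.00371374  0.08713007]
```

View pics/w39c.png

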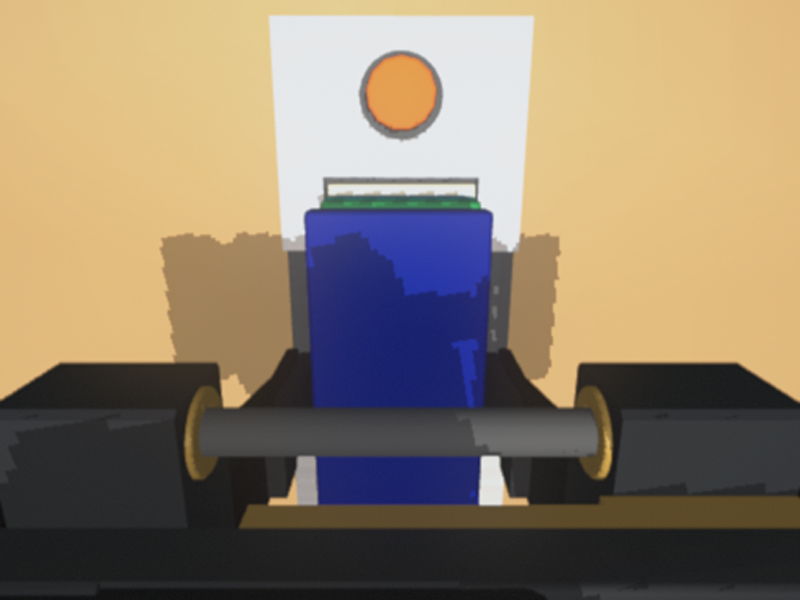

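View pics/z.png

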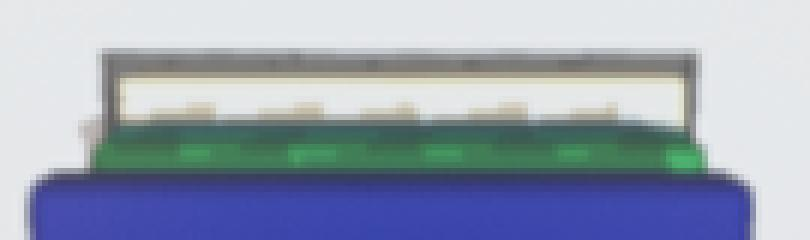

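```bash
cd .;SC=1 python3 rel2.py .026 .060 209.2 118 304.7 118 194.7 135 315.3 135;SC=1 python3 rel2.py .066 .056 205.3 128.3 307.5 128.3 194.7 135 315.3 135
```

```text
tool [ 0.58   -0.0038  0.0871] [-8.9990e+01  4.0000e-02  1.7005e+02]
ref [[0.0587, 0.031], [0.0587, -0.0308]] slab [[0.0554, 0.0292], [0.0554, -0.0262]]
need move tool-frame (mm) [-0.7 -1.4] dyaw 0.0 world units [-0.023 -0.031]
tool [ 0.5799 -0.004   0.0869] [-8.9990e+01  3.0000e-02  1.7004e+02]
ref [[0.0559, 0.028], [0.056, -0.0267]] slab [[0.0554, 0.0291], [0.0555, -0.0262]]
need move tool-frame (mm) [ 0.5 -0.8] dyaw 0.0 world units [ 0.009 -0.022]
```

```bash
python3 -m pendant '[0,0,-0.16,0,0,0,50,0,0,-0.14,0,0,0,50,0,0,-0.1,0,0,0,50,0,0,0,0,0,0,50,0,0,0,0,0,0,50]'
```

```text
time_s: 61.92
tool_pos: [0.5799, -0.0041, 0.0707]
tool_rot: [-90.0, 0.0, 170.0]
force: [-0.7, 0.3, -2.2]
grip_width: 0.0555
```

```bash
python3 -m pendant '[0,0,-0.03,0,0,0,50,0,0,0,0,0,0,50]';python3 -m pendant '[0,0,-0.02,0,0,0,50,0,0,0,0,0,0,50]';python3 -m pendant '[0,0,-0.02,0,0,0,50,0,0,0,0,0,0,50]'
```

```text
time_s: 62.18
tool_pos: [0.5798, -0.0042, 0.0694]
tool_rot: [-90.0, -0.0, 170.0]
force: [0.2, -0.2, -1.5]
grip_width: 0.0558
time_s: 62.42
tool_pos: [0.5799, -0.0042, 0.0686]
tool_rot: [-90.0, 0.0, 170.0]
force: [0.1, -0.5, -1.4]
grip_width: 0.0559
time_s: 62.68
tool_pos: [0.5799, -0.0042, 0.0686]
tool_rot: [-90.0, 0.0, 170.0]
force: [-2.4, -0.8, 4.9]
grip_width: 0.0554
```

```bash
python3 -m pendant '[0,0,0,0,0,0,87,0,0,0,0,0,0,87,0,0,0.5,0,0,0,87,0,0,1,0,0,0,87,-0.2,1,1,0,0,0.45,87,-0.2,1,1,0,0,0.45,87,-0.2,1,0,0,0,0,87,-0.2,1,0,0,0,0,87,-0.2,1,0,0,0,0,87,-0.2,1,0,0,0,0,87]';python3 -m pendant '[-0.2,1,0,0,0,0,87,-0.2,1,0,0,0,0,87,-0.2,1,0,0,0,0,87,-0.07,1,0,0,0,0,87,0,1,0,0,0,0,87,0,0.85,0,0,0,0,87,0,0,0,0,0,0,87,0,0,0,0,0,0,87]';python3 look.py w40 0 384 0 512
```

```text
time_s: 63.92
tool_pos: [0.5318, 0.2373, 0.2094]
tool_rot: [-90.0, 0.1, 179.0]
force: [-0.1, 0.6, 0.2]
grip_width: 0.0869
time_s: 64.92
tool_pos: [0.5054, 0.4692, 0.2085]
tool_rot: [-90.0, 0.0, 179.0]
force: [-0.5, -0.5, -0.7]
grip_width: 0.087
scale 1.5625
[0.5058806  0.46858278 0.20844647]
```

View pics/w40c.png

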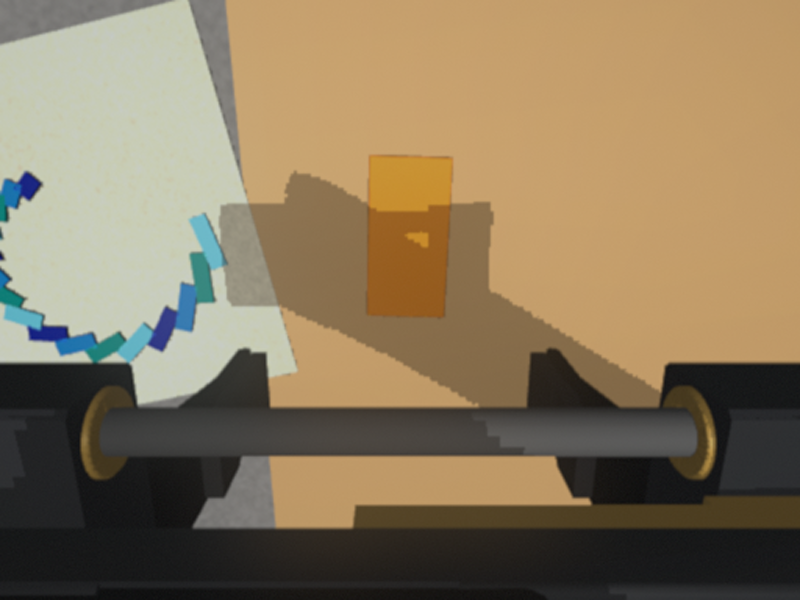

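```bash
python3 fitc.py 1.5625 0 0 .112 .056 .010 369 156 452 158 367 316 445 318
```

```text
pose [ 0.5181  0.4628 -2.3545] res [0.5 0.4 0.6 0.4 0.  0.6 0.  0.4] corner mean [0.5205 0.4627 0.01  ]
tool [0.506  0.4683 0.2083] [-8.9950e+01  6.0000e-02  1.7891e+02] delta units [ 0.304 -0.14 ] dyaw/10 -0.126
```

```bash
python3 -m pendant '[0.31,-0.17,-0.5,0,0,-0.12,87,0,0,-1,0,0,0,87,0,0,-1,0,0,0,87,0,0,-1,0,0,0,87,0,0,-1,0,0,0,87,0,0,-0.45,0,0,0,87,0,0,0,0,0,0,87,0,0,0,0,0,0,87]';python3 look.py w41 0 384 0 512
```

```text
time_s: 66.03
tool_pos: [0.5184, 0.4638, 0.0115]
tool_rot: [-90.1, 0.1, 177.8]
force: [-0.0, 0.5, -0.7]
grip_width: 0.0872
scale 1.5625
[0.5184739  0.46407165 0.01185985]
```

View pics/w41c.png

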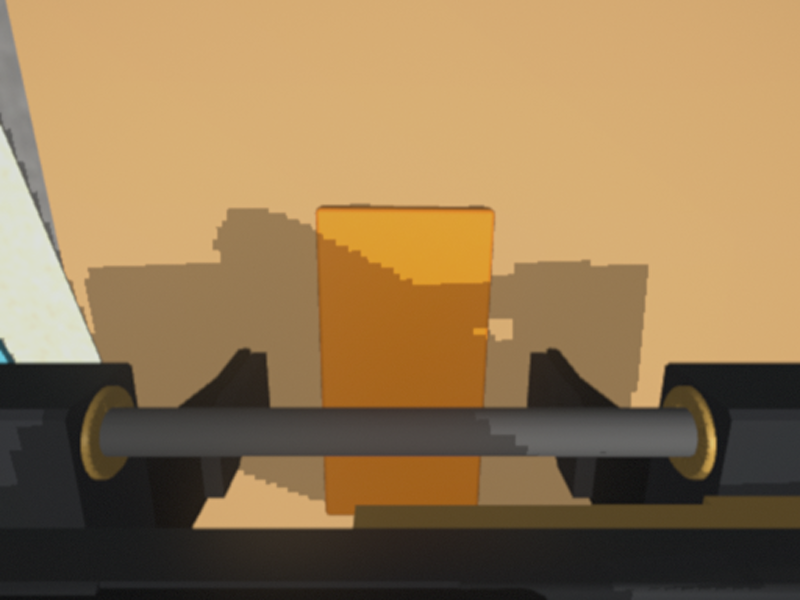

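```bash
python3 -m pendant '[0.03,-0.05,-0.2,0,0,0,87,0,0,0,0,0,0,87,0,0,0,0,0,0,50,0,0,0,0,0,0,50,0,0,0,0,0,0,50,0,0,0,0,0,0,50]' 35
```

```text
time_s: 66.82
tool_pos: [0.5185, 0.4613, 0.0019]
tool_rot: [-90.0, 0.0, 177.8]
force: [0.1, -0.7, 0.3]
grip_width: 0.0556
```

```bash
python3 -m pendant '[0,0,0.6,0,0,0,50,0,0,1,0,0,0,50,0,-0.64,1,0,0,-0.4,50,0.2,-1,0.35,0,0,-0.38,50,0.2,-1,0,0,0,0,50,0.2,-1,0,0,0,0,50,0.2,-1,0,0,0,0,50,0.2,-1,0,0,0,0,50,0.2,-1,0,0,0,0,50,0.2,-1,0,0,0,0,50]';python3 -m pendant '[0.13,-1,0,0,0,0,50,0,-1,0,0,0,0,50,0,-1,0,0,0,0,50,0,-1,0,0,0,0,50,0,0,-0.5,0,0,0,50,0,0,-0.1,0,0,0,50,0,0,0,0,0,0,50,0,0,0,0,0,0,50,0,0,0,0,0,0,50]'; python3 look.py w42 0 384 0 512; python3 -c "
import cv2
a=cv2.imread('pics/w42.png'); cv2.imwrite('pics/z.png',cv2.resize(a[105:145,190:325],None,fx=6,fy=6,interpolation=cv2.INTER_NEAREST))"
```

```text
time_s: 68.08
tool_pos: [0.575, 0.1545, 0.1215]
tool_rot: [-90.0, 0.1, 170.1]
force: [0.2, 0.9, -1.2]
grip_width: 0.0555
time_s: 69.2
tool_pos: [0.5801, -0.0038, 0.0963]
tool_rot: [-90.0, 0.0, 170.1]
force: [-0.5, -0.1, -0.9]
grip_width: 0.0552
scale 1.5625
[ 0.58006339 -0.00403386  0.09622087]
```

View pics/w42c.png

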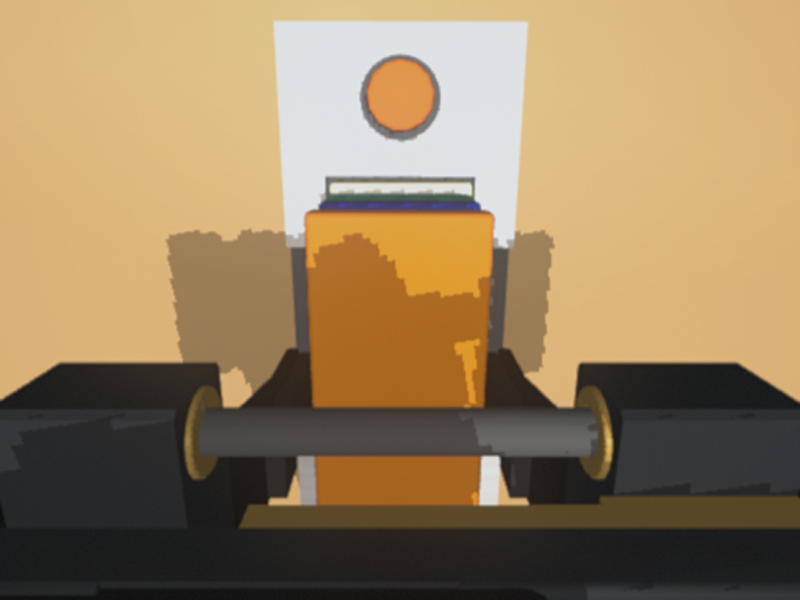

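View pics/z.png

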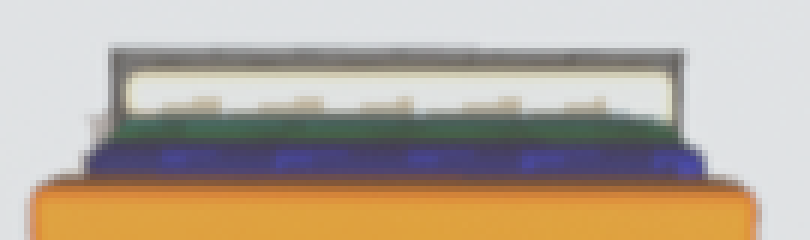

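```bash
cd .;SC=1 python3 rel2.py .026 .060 211 117 302 117 195 135.5 316 135.5;SC=1 python3 rel2.py .076 .056 204.2 129.3 308 129.3 195 135.5 316 135.5
```

```text
tool [ 0.58   -0.0042  0.0961] [-9.0000e+01  2.0000e-02  1.7005e+02]
ref [[0.0588, 0.0311], [0.0588, -0.0302]] slab [[0.0552, 0.0291], [0.0553, -0.0264]]
need move tool-frame (mm) [-0.4 -0.9] dyaw 0.0 world units [-0.014 -0.021]
tool [ 0.5799 -0.0043  0.096 ] [-9.0000e+01  1.0000e-02  1.7004e+02]
ref [[0.0555, 0.0285], [0.0555, -0.0268]] slab [[0.0552, 0.029], [0.0553, -0.0265]]
need move tool-frame (mm) [ 0.3 -0.4] dyaw 0.0 world units [ 0.005 -0.011]
```

Aligned to within half a millimetre, so I'm lowering the last slab.

```bash
python3 -m pendant '[0,0,-0.16,0,0,0,50,0,0,-0.14,0,0,0,50,0,0,-0.1,0,0,0,50,0,0,0,0,0,0,50,0,0,0,0,0,0,50]';python3 -m pendant '[0,0,-0.03,0,0,0,50,0,0,0,0,0,0,50]'
```

```text
time_s: 69.97
tool_pos: [0.5799, -0.0045, 0.0799]
tool_rot: [-90.0, 0.0, 170.0]
force: [-1.0, -0.4, -2.1]
grip_width: 0.0555
time_s: 70.22
tool_pos: [0.5798, -0.0046, 0.0786]
tool_rot: [-90.0, 0.0, 170.0]
force: [-0.4, -0.9, -1.8]
grip_width: 0.056
```

```bash
python3 -m pendant '[0,0.01,-0.02,0,0,0,50,0,0,0,0,0,0,50]';python3 -m pendant '[0,0,-0.02,0,0,0,50,0,0,0,0,0,0,50]'
```

```text
time_s: 70.47
tool_pos: [0.5798, -0.0041, 0.0778]
tool_rot: [-90.0, 0.0, 170.0]
force: [-0.4, -0.1, -1.8]
grip_width: 0.0557
time_s: 70.72
tool_pos: [0.5798, -0.0041, 0.0778]
tool_rot: [-90.0, 0.0, 170.0]
force: [-2.3, -0.9, 5.5]
grip_width: 0.0556
```

```bash
python3 -m pendant '[0,0,0,0,0,0,87,0,0,0,0,0,0,87,0,0,0.5,0,0,0,87,0,0,1,0,0,0,87,0,0,1,0,0,0,87,0,0,1,0,0,0,87,-1,0,0.3,0,0,0,87,-0.7,0,0,0,0,0,87,0,0,0,0,0,0,87,0,0,0,0,0,0,87]';python3 look.py w43 0 384 0 512;python3 -c "
from h import *
C=shot('scene','c43')
cv2.imwrite('pics/c43c.png',cv2.resize(C['image'][140:270,80:300,::-1],None,fx=3.6,fy=3.6,interpolation=cv2.INTER_CUBIC))
S=shot('side','s43')
cv2.imwrite('pics/s43c.png',cv2.resize(S['image'][170:384,150:400,::-1],None,fx=2.8,fy=2.8,interpolation=cv2.INTER_CUBIC))"
```

```text
time_s: 71.97
tool_pos: [0.5126, -0.0042, 0.23]
tool_rot: [-90.0, 0.1, 170.0]
force: [-0.3, -0.4, -0.1]
grip_width: 0.0872
scale 1.5625
[ 0.51260505 -0.0041325   0.22956051]
```

View pics/w43c.png

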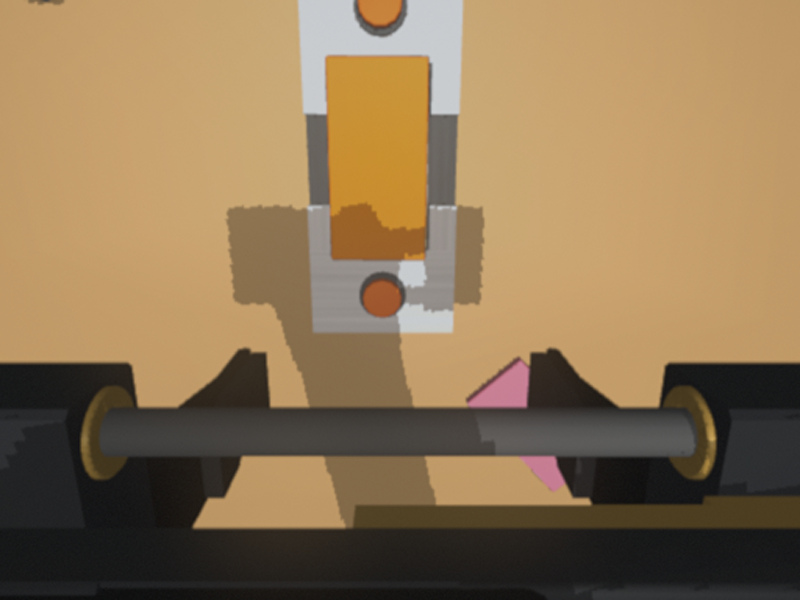

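View pics/c43c.png

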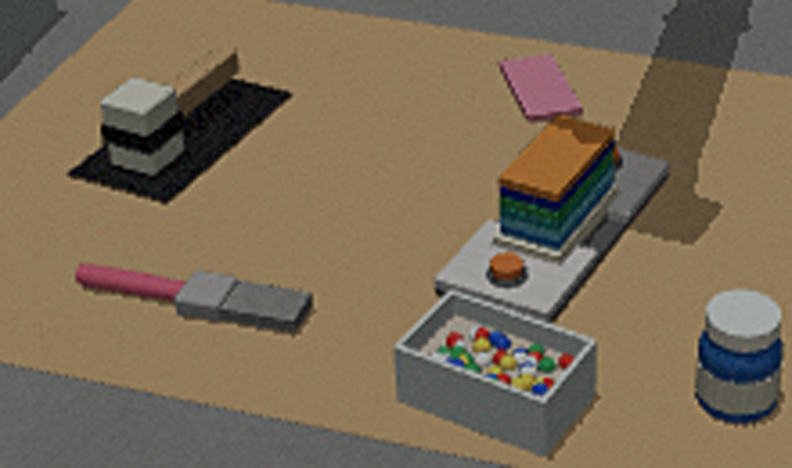

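View pics/s43c.png

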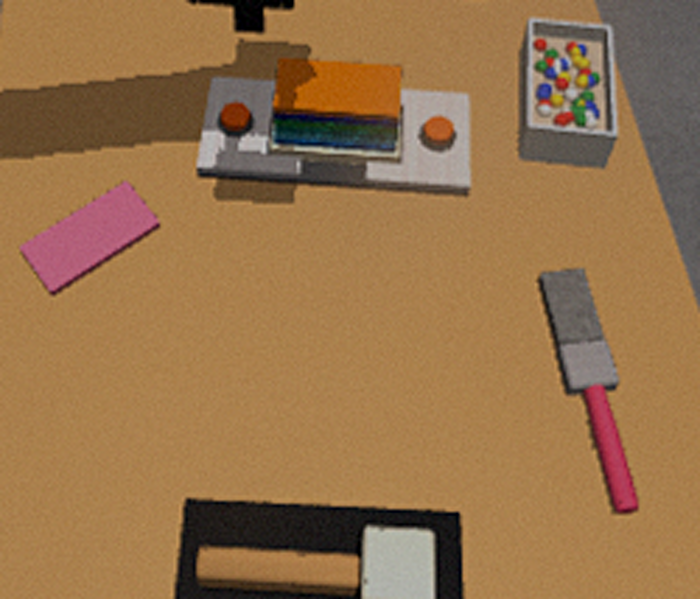

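```bash
python3 - <<'E'
from h import *
S=cv2.imread("pics/s43.png");C=cv2.imread("pics/c43.png")
a=cv2.resize(S[185:245,215:325],(770,420),interpolation=cv2.INTER_CUBIC)
cv2.imwrite("pics/za.png",a)
b=cv2.resize(C[165:235,190:280],(770,599),interpolation=cv2.INTER_CUBIC)
cv2.imwrite("pics/zb.png",b)
E
```

```text
(no output)
```

View pics/za.png

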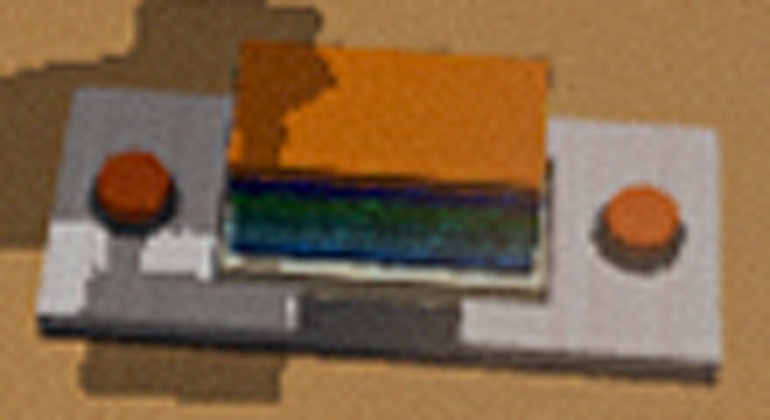

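View pics/zb.png

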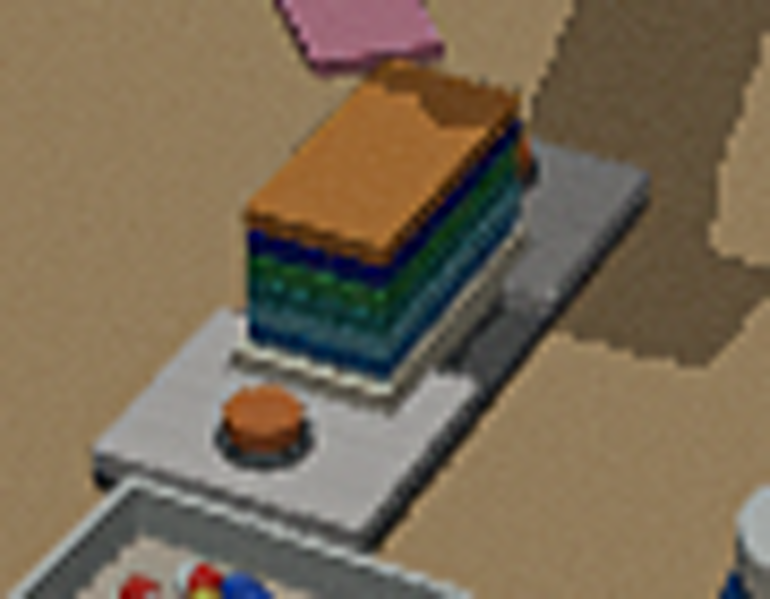

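```bash
python3 - <<'E'
from h import *
W=shot("wrist");C=shot("scene");S=shot("side")
# pin z by rays: scene & side & wrist cap centres
sa=lambda x,y:(215+x/7,185+y/7); sb=lambda x,y:(190+x/770*90,165+y/599*70)
def tri(l):
    A=np.zeros((3,3));b=np.zeros(3)
    for c,uv in l:
        o,d=ray(c,uv); d=d[0]/np.linalg.norm(d); M=np.eye(3)-np.outer(d,d); A+=M; b+=M@o
    return np.linalg.solve(A,b).round(4)
w=lambda x,y:((x+.5)/1.5625-.5,(y+.5)/1.5625-.5)
print("pin1",tri([(S,sa(132,178)),(W,w(382,299))]),"pin2",tri([(S,sa(642,212)),(C,sb(263,408))]))
a=cv2.imread("pics/scene0.png").astype(int);b=C["image"][:,:,::-1].astype(int)
d=np.abs(a-b).max(2)
for n,(u,v,uu,vv) in dict(tub=(185,220,250,268),jar=(270,220,302,260),brush=(98,210,170,235)).items(): print(n,"mean diff",d[v:vv,u:uu].mean().round(2),"max",d[v:vv,u:uu].max())
E
```

```text
pin1 [0.4866 0.0133 0.0328] pin2 [ 0.6752 -0.0186  0.031 ]
tub mean diff 3.71 max 15
jar mean diff 11.7 max 150
brush mean diff 3.64 max 14
```

```bash
python3 - <<'E'
from h import *
C=shot("scene"); a=cv2.imread("pics/scene0.png").astype(int);b=C["image"][:,:,::-1].astype(int);d=np.abs(a-b).max(2)
print(d[236:262,268:304].mean(),d[236:262,268:304].max(), np.argwhere(d[220:262,268:304]>40).min(0),np.argwhere(d[220:262,268:304]>40).max(0))
env.sign_off(); print(env.get_obs()["time_s"])
E
```

```text
4.569444444444445 24 [ 0 24] [13 35]
the job is handed in; nothing more can be done
the job is handed in; nothing more can be done
```

The job is done and handed in at about 72 s of the 210 s. No verdict is reported, so everything below is from my own checks.

**What I did**
- I seated the cream board in the pocket first, then pressed both lock pins to their stops with the mallet head.
- I stacked all six slabs, since all were present. From the bottom they are mid blue, pale blue, teal, green, dark blue and amber. I left the pink look-alike alone.
- I put the mallet back on its mat, but it was later found knocked partly off. When I picked it up again the grip slackened, and it dropped about 30 mm back onto the mat. It ended upright and centred there.

**Last checks**
- **Pins:** the cap heights came out at about 33 mm (pin 1) and 31 mm (pin 2), where fully down is 33 mm. Both had also stopped hard under about 20 N.
- **Pile:** it looks square, flat and flush. The last slab measured within 0.5 mm of the pile just before it went down. The slabs' lateral centring on the board read up to 2.4 mm off in some pictures, which I put down to camera and arm settling error rather than a real offset.
- **Bystanders:** the tub and brush look unchanged from the first picture. The jar's crop did differ, but only at its upper-right corner, where the teal slab used to lie; the jar's lower part matched.

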